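# Pour the copper rods into the grooved tray and lean the filter plates on the brick

### The job

Set out the exposure-check kit. Carry the steel caddy by its bar with all its copper rods in it to the white tray, tip it mouth-down over the tray's plain upper apron so the rods roll down and each settles in a groove of its own, and set the empty caddy back upright in the middle of its rubber mat. Take all three aluminium filter plates out of the rack and lean them side by side against the front of the lead brick in the vise, feet on the bench well clear of the jaw and tops tipped back over the brick's upper edge, about 30 degrees from upright; leave the case, jar, tweezers and small filter square where they are.

Things in the scene. Friction and masses are not known exactly. Their poses are not given: they have to be found in the camera images.
- caddy: Open steel scoop on four feet, 146 (x) by 145 (y) by 110 mm high, 0.3 kg empty; origin under its centre. Its floor is lowest at the closed back (+y) and climbs 15 degrees to the open mouth at -y: the rods lie along x against the back and roll out of the mouth once it is tipped mouth-down over 15 degrees (slowly; 35 empties it). A black bail bar bridges it along x.
- caddy_bar (a point): Centre of the caddy's bail bar, the handle: bar along caddy x, 146 long, 14 thick (y), 18 mm high (z); offset (0, 6, 101) mm from the caddy origin. Free space of about 35 mm lies below the bar above the rods.
- caddy_mouth (a point): Middle of the caddy's pouring lip (the open upper end of its floor), at (0, -68, 44) mm in the caddy frame. The front feet stand 32 mm behind and 44 mm below it.
- mat: Black rubber mat 190 x 190 x 3 mm, fixed, where the caddy stands; origin at the centre of its underside.
- tray: White fixed grooved tray, 158 (x) by 222 mm (y), sloping 15 degrees down towards -y: a plain apron 75 mm long at the upper +y end, then seven parallel grooves along x, 20 mm apart, between round ridges 2.5 mm high. Two stop posts 34 mm high, 82 mm apart, close the low end; side walls 146 mm apart rise 12 to 18 mm. Rods let go on the apron roll down into the lower free grooves. Origin on the bench.
- apron (a point): Point on the apron's surface, mid-width, 50 mm up the slope from the grooved part and 25 mm short of the apron's upper edge, which lies 69 mm above the bench; the apron's side walls stand 12 mm above its surface.
- brick: Lead brick 220 (x) x 50 x 75 mm in the fixed cast-iron vise. Origin on the bench under the middle of its front face, +y out of that face; the brick spans y -50..0, z 30..105 mm. The vise jaw covers the middle 75 mm of the face up to z = 65 mm and sticks out 14 mm; the vise base (18 high, 110 wide) sticks out 30 mm.
- rack: Black slotted plate rack, fixed, 240 long (x) by 70 mm, 56 mm high: one line of three slots 50 mm deep, centred at x = -76, 0 and +76 mm, 13 mm wide. Origin at the centre of its underside.
- rod0: Copper rod with round ends, 130 long (along its own x), 20 mm diameter, 90 g; origin at its middle, on the axis. All are alike; four or five are present (an absent one reads None), three or four side by side in the caddy, others on top of these.
- rod1: Copper rod with round ends, 130 long (along its own x), 20 mm diameter, 90 g; origin at its middle, on the axis. All are alike; four or five are present (an absent one reads None), three or four side by side in the caddy, others on top of these.
- rod2: Copper rod with round ends, 130 long (along its own x), 20 mm diameter, 90 g; origin at its middle, on the axis. All are alike; four or five are present (an absent one reads None), three or four side by side in the caddy, others on top of these.
- rod3: Copper rod with round ends, 130 long (along its own x), 20 mm diameter, 90 g; origin at its middle, on the axis. All are alike; four or five are present (an absent one reads None), three or four side by side in the caddy, others on top of these.
- rod4: Copper rod with round ends, 130 long (along its own x), 20 mm diameter, 90 g; origin at its middle, on the axis. All are alike; four or five are present (an absent one reads None), three or four side by side in the caddy, others on top of these.
- rod5: Copper rod with round ends, 130 long (along its own x), 20 mm diameter, 90 g; origin at its middle, on the axis. All are alike; four or five are present (an absent one reads None), three or four side by side in the caddy, others on top of these.
- plate0: Aluminium filter plate 56 wide (x), 8 thick (y), 180 mm high (z), 0.22 kg; origin at the centre of its lower edge face. Starts upright in a rack slot; the three are alike.
- plate1: Aluminium filter plate 56 wide (x), 8 thick (y), 180 mm high (z), 0.22 kg; origin at the centre of its lower edge face. Starts upright in a rack slot; the three are alike.
- plate2: Aluminium filter plate 56 wide (x), 8 thick (y), 180 mm high (z), 0.22 kg; origin at the centre of its lower edge face. Starts upright in a rack slot; the three are alike.
- groove0 (a point): Where the middle of a rod's axis lies when the rod is seated in the highest groove (next to the apron); the seven seats are evenly spaced (within 3 mm) from groove0 to groove6.
- groove6 (a point): Where the middle of a rod's axis lies when the rod is seated in the lowest groove (at the stop posts); the seven seats are evenly spaced (within 3 mm) from groove0 to groove6.
- case: Bystander: cream plastic marker case with snap lid, 114 x 154 x 48 mm; origin under its centre.
- jar: Bystander: jar 60 mm across, 90 mm high; origin under its centre.
- tweezers: Bystander: steel tweezers 120 mm long; origin at the middle, on the bench.
- filter_square: Bystander: small aluminium filter square 90 x 90 x 4 mm lying flat; origin under its centre.
Things that resemble listed ones, but are neither listed nor needed, are in the scene too. What is shaped like the plate2 but blue is not meant. What is shaped like the plate0 but blue is not meant.

How it is judged:
By the outcome, as a careful person would: the job done as asked, in the order asked, and still so for the second after the job is handed in, with the robot touching nothing.
Of rod3, rod4, rod5 only 1 to 2 are there at a start; the rules pass over those that are not, and their reading is None.
At some moment in a run one of caddy may be knocked a few centimetres aside while the robot is not near it.
Once in a run the grip may slacken for a moment while it holds something.
It also fails if it takes over 192 s, if anything falls off the work surface, if the arm or the gripper's body presses on something with over 40 N, if the wrist force passes 120 N, or if a joint passes its speed limit or range.

### The arm

A 6-joint arm with a two-finger parallel gripper is mounted at the origin on the work surface. World frame = base frame: x ahead of the robot, y to its left, z up, the work surface at z = 0. Lengths are in m, angles in rad, forces in N, time in s.
With the tool pointing down it reaches from about 0.375 to 0.975 m from the base axis. Payload 3.8 kg.
Tool frame: the origin (TCP) lies midway between the tips of the shut fingers; the grasp point (between the pads) lies 19 mm behind it; y points along the fingers, z is the direction in which the jaws open and shut, and the axes are right-handed (so a half turn about y gives the same grasp; the last joint's range is limited). The gripper opens to 88 mm and grips with 3 to 60 N. Pads are 18 mm wide; open, the fingers measure 123 mm over their backs; the gripper's body (75 mm by 187 mm) begins 45 mm behind the grasp point.
Start: joints at [-1.342, 0.264, 1.604, -0, 1.274, -0.037], TCP at [0.177, -0.651, 0.239] pointing down, gripper open.
Joint ranges: [-2.63, 2.63], [-0.94, 2.18], [0.31, 2.57], [-1.31, 4.45], [0, 2.66], [-2.55, 2.55]. Speed limits (rad/s): [2.57, 2.57, 3.14, 3.14, 3.14, 3.14].

### API

Orientations are given as a unit quaternion [w, x, y, z].
In Python, from station import observe, camera, job_done gives the robot as it stands.
- The arm moves only by the tool arm_command, never from a script. Its argument "steps" is a list of rows, each a list of 7 numbers: the shift along the tool's x, y, z in mm, then the turn, a rotation vector about the tool's x, y, z in rad, then the finger opening in mm, from 0 to 88.1. A call has exactly 5 rows; each row is the pose to reach, as a shift and turn from the pose commanded when the call began, along the tool's axes at that moment; what a row does not reach only later rows make up. A row lasts 1/10 s, in which the tool goes at most 50 mm and 8.59 degrees, less where a joint would pass 70% of its speed; a pose out of reach is approached as far as the arm can. A call with a gripper value outside its range is refused whole. The fingers move at their own pace and stop on an object; "grip_force" is the grip in N (left out, the last holds). Time passes only in rows, so rows that repeat a pose let the fingers close, or fill a call up. It gives the time, the measured TCP pose, the force and the opening at its end, in the units of the state.
- observe(): the state, without advancing time (a new reading comes with each control period).
- camera(name): name is "scene" or "side" or "wrist"; returns a dict with "frame" (480x640x3 uint8, red, green, blue), "intrinsics" (3x3 intrinsics, pixels), "eye" and "orientation" of the camera in the world; the wrist camera has in their place "mount" (4x4, takes a point from camera to tool coordinates, whose origin is the TCP and whose axes are the tool frame's). Camera axes: x right, y down, z forward; pixel columns grow to the right and rows downward; lengths in m; the calibration is good to about 2 mm. The wrist camera is an equidistant fisheye: a pixel r from the principal point sees the ray r / f radians off the axis. A picture is of the moment at which its call begins: read the wrist's pose just before it. There is no depth.
- job_done(): hands the job in, once; it reports no verdict.
The state is a dict: "time_s": time; "q": joint angles; "joint_vel": joint speeds; "effort": joint torques, N m; "position": TCP position; "orientation": TCP orientation; "wrist_force": force on the tool from outside, world axes, zero at the start; "wrist_torque": the same for the moment, N m; "finger_gap": opening from 0.0 (shut) to 1.0 (fully open).
Only numpy, scipy, OpenCV 4.12 (cv2) and the standard library are available. Lean on these libraries where they do the work, as an engineer would, in place of code of your own. Each camera call takes 0.05 s, during which the arm holds its last target. There are 200 camera calls.

## Working session

There is one attempt and no reset: what is moved stays moved. The work goes in short steps, Python scripts to look and compute and a tool call to move; the robot and the scene stay as the last step left them, time stands still between calls to the robot, and variables do not carry over. Pictures are saved under pics/ and viewed, about 12 in all and at most 16, crops included, and the job is handed in when it is done.

Besides the shell and the picture viewer there is one more tool, called after "Call:" as name([rows], argument=value, ...), one row to a line, values as JSON. arm_command: Moves the arm, as the interface text tells. Its arguments: {"type":"object","properties":{"steps":{"type":"array"},"grip_force":{"type":"number"}},"required":["steps"]}

```bash
ls; mkdir -p pics
cat > h.py <<'E'
import numpy as np, cv2
from scipy.spatial.transform import Rotation as R
from station import observe, camera
def q2r(q): return R.from_quat([q[1],q[2],q[3],q[0]])
def snap(name,fn=None):
    s=observe(); c=camera(name)
    if name=='wrist':
        M=np.array(c['mount']); r=q2r(s['orientation']).as_matrix()
        c['Rw']=r@M[:3,:3]; c['eye']=np.array(s['position'])+r@M[:3,3]
    else: 
        o=np.array(c['orientation']); c['Rw']=o if o.shape==(3,3) else q2r(o).as_matrix()
        c['eye']=np.array(c['eye'])
    c['name']=name
    if fn: cv2.imwrite('pics/'+fn,c['frame'][:,:,::-1])
    return c
def ray(c,u,v):
    K=np.array(c['intrinsics']); x=(u-K[0,2])/K[0,0]; y=(v-K[1,2])/K[1,1]
    if c['name']=='wrist':
        t=np.hypot(x,y); d=np.array([x/t*np.sin(t),y/t*np.sin(t),np.cos(t)]) if t>1e-9 else np.array([0,0,1.])
    else: d=np.array([x,y,1.]); d/=np.linalg.norm(d)
    return c['Rw']@d
def onz(c,u,v,z):
    d=ray(c,u,v); return c['eye']+d*(z-c['eye'][2])/d[2]
def proj(c,P):
    p=c['Rw'].T@(np.array(P)-c['eye']); K=np.array(c['intrinsics'])
    if c['name']=='wrist':
        r=np.hypot(p[0],p[1]); t=np.arctan2(r,p[2]); x,y=p[0]/r*t,p[1]/r*t
    else: x,y=p[0]/p[2],p[1]/p[2]
    return np.array([K[0,0]*x+K[0,2],K[1,1]*y+K[1,2]])
def two(c1,p1,c2,p2):
    d1,d2=ray(c1,*p1),ray(c2,*p2); A=np.array([d1,-d2]).T
    s=np.linalg.lstsq(A,c2['eye']-c1['eye'],rcond=None)[0]
    a=c1['eye']+d1*s[0]; b=c2['eye']+d2*s[1]; return (a+b)/2,np.linalg.norm(a-b)
def save(c,fn): import pickle; pickle.dump({k:c[k] for k in('frame','intrinsics','Rw','eye','name')},open(fn,'wb'))
def load(fn): import pickle; return pickle.load(open(fn,'rb'))
E
python3 - <<'E'
from h import *
for n in('scene','side','wrist'):
    c=snap(n,n+'0.png'); save(c,n+'0.pkl'); print(n,c['eye'],c['Rw'].round(3).tolist(),np.array(c['intrinsics']).tolist())
    if n=='wrist': print(np.array(c['mount']).round(4).tolist())
print(observe())
E
```

```text
pics
scene [ 0.94900757 -0.58421584  1.18918448] [[0.804, 0.496, -0.328], [0.595, -0.679, 0.431], [-0.009, -0.542, -0.841]] [[596.539378871444, 0.0, 320.1164353176928], [0.0, 596.539378871444, 242.4793580985599], [0.0, 0.0, 1.0]]
side [0.36207864 1.04672182 1.2946001 ] [[-0.993, -0.077, 0.093], [-0.119, 0.742, -0.66], [-0.018, -0.666, -0.746]] [[609.3160461139041, 0.0, 322.58975986262726], [0.0, 609.3160461139041, 236.21798129258312], [0.0, 0.0, 1.0]]
wrist [ 0.24806706 -0.63171542  0.38248869] [[0.262, -0.924, -0.279], [-0.965, -0.251, -0.074], [-0.001, 0.288, -0.957]] [[371.64829954431775, 0.0, 322.4857541126316], [0.0, 371.64829954431775, 232.49757913354924], [0.0, 0.0, 1.0]]
[[0.0004, 0.9575, 0.2885, -0.0734], [-0.0006, -0.2885, 0.9575, -0.145], [1.0, -0.0006, 0.0005, 0.0], [0.0, 0.0, 0.0, 1.0]]
{'time_s': 0.15, 'q': array([-1.34187069e+00,  2.64564872e-01,  1.60507334e+00, -3.86223108e-05,
        1.27370664e+00, -3.68881493e-02]), 'joint_vel': array([-1.20306402e-03, -3.19133139e-03, -3.79766581e-03,  7.57011269e-04,
        1.34080276e-03, -5.30347555e-05]), 'effort': array([-4.34550275e-04, -5.02846420e+01, -3.57469475e+01,  7.29818526e-02,
        2.50035088e-02, -9.84833378e-05]), 'position': array([ 0.1771851 , -0.65074772,  0.23767725]), 'orientation': array([ 0.09363448, -0.09377925,  0.7014853 , -0.70025453]), 'wrist_force': array([-0.13309355,  0.18104331, -0.55182988]), 'wrist_torque': array([-0.04011269,  0.03204197, -0.00268025]), 'finger_gap': 1.001016211173296}
```

View pics/scene0.png

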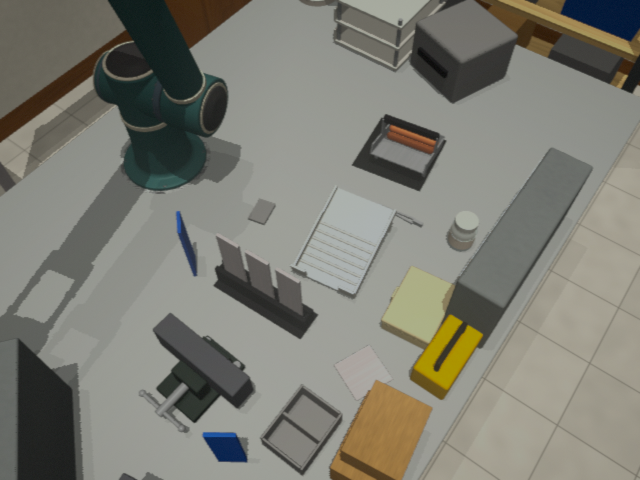

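View pics/side0.png

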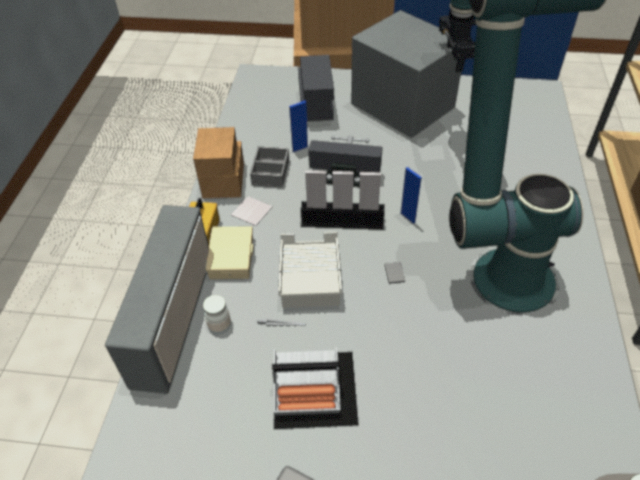

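Both views show the caddy at scene (405,150) / side (308,385), the tray at scene (345,240) / side (310,270), and the rack with three grey plates at scene (262,285) / side (343,205). The brick in its vise is at scene (203,360) / side (345,157). The two blue upright plates, at scene (186,245) and (225,447), are decoys. Next I'll enlarge crops to pick pixels.

Run:
```python
import cv2,numpy as np
a=cv2.imread('pics/scene0.png');b=cv2.imread('pics/side0.png')
def crop(i,x,y,w,h,k):
    o=cv2.resize(i[y:y+h,x:x+w],None,fx=k,fy=k,interpolation=cv2.INTER_CUBIC)
    for X in range(-(-x//20)*20,x+w,20): cv2.putText(o,str(X),((X-x)*k,9),0,.33,(0,0,255),1);cv2.line(o,((X-x)*k,0),((X-x)*k,o.shape[0]),(0,0,255),1) if 0 else cv2.line(o,((X-x)*k,10),((X-x)*k,16),(0,0,255),1)
    for Y in range(-(-y//20)*20,y+h,20): cv2.putText(o,str(Y),(0,(Y-y)*k+4),0,.33,(0,0,255),1);cv2.line(o,(24,(Y-y)*k),(30,(Y-y)*k),(0,0,255),1)
    return o
def pad(o,h): return cv2.copyMakeBorder(o,0,h-o.shape[0],0,0,cv2.BORDER_CONSTANT)
cv2.imwrite('pics/c1.png',np.hstack([crop(a,285,105,160,195,3),pad(crop(b,262,228,105,205,3)[:585],585)])[:600,:800])
cv2.imwrite('pics/c2.png',np.hstack([crop(a,145,190,185,230,3)[:600],pad(crop(b,290,130,80,110,3),600)])[:600,:800])
```

```text
(no output)
```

View pics/c1.png

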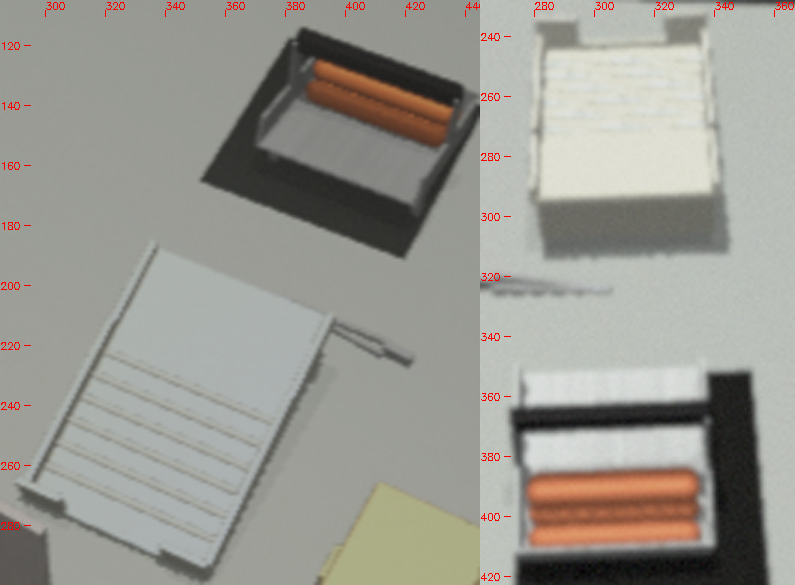

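View pics/c2.png

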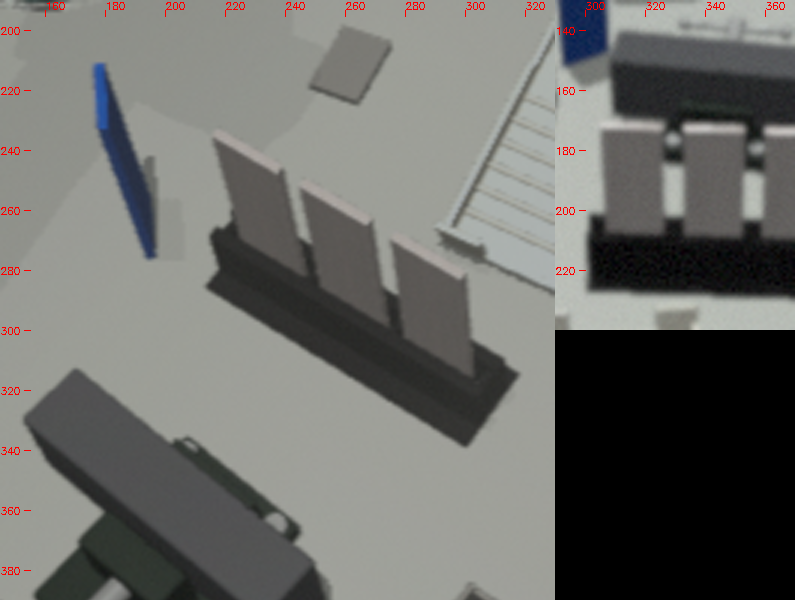

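Crops show: the bar's top runs from scene (386,115) to (439,133), with the rods at the caddy's back. The tray apron's upper edge runs scene (337,186)–(396,211). The plate tops are at scene (217,234), (247,251) and (277,269); the brick top is at scene (170,313)–(250,377). The three grey plates standing in the black rack are the ones meant. The two blue ones stand apart and are not wanted. No grey look-alike stands near the rack.

Run:
```python
from h import *
S=load('scene0.pkl');D=load('side0.pkl')
s=lambda x,y:(285+x/3,105+y/3); d=lambda x,y:(262+(x-480)/3,228+y/3)
s2=lambda x,y:(145+x/3,190+y/3); d2=lambda x,y:(290+(x-555)/3,130+y/3)
p=lambda n,v:print(n,np.round(np.array(v)*1000,0))
p('mat scene L,B',[onz(S,*s(202,181),.003),onz(S,*s(405,258),.003)])
p('mat side TR,BR,BL',[onz(D,*d(752,372),.003),onz(D,357.5,424,.003),onz(D,273.5,427,.003)])
p('bar top scene z113',[onz(S,*s(302,28),.113),onz(S,*s(463,82),.113)])
p('bar side ctr z104',[onz(D,*d(513,418),.104),onz(D,*d(708,411),.104)])
p('lip scene z47',[onz(S,*s(258,145),.047),onz(S,*s(416,212),.047)])
for n,a,b in(('lipL',s(258,145),d(705,368)),):
    q,e=two(S,a,D,b);p(n,q);print(e)
p('tray apron up scene z69',[onz(S,*s(157,248),.069),onz(S,*s(330,322),.069)])
p('tray apron up side z69',[onz(D,*d(540,199),.069),onz(D,*d(717,194),.069)])
p('tray low posts scene',[onz(S,*s(20,486),.036),onz(S,*s(210,572),.036)])
p('tray upper right bottom side z0',[onz(D,*d(545,258),0),onz(D,*d(728,252),0)])
for n,a,b in(('P0',((215,133),(284,168)),((602,125),(664,123))),('P1',((303,185),(372,220)),((684,125),(744,125))),('P2',((394,237),(465,275)),((765,126),(825,126)))):
    p(n,[onz(S,*s2(*q),.186) for q in a]+[onz(D,*d2(*q),.186) for q in b])
p('rack base scene',[onz(S,*s2(207,288),0),onz(S,*s2(465,445),0),onz(S,*s2(518,375),0)])
p('brick top scene z105',[onz(S,*s2(*q),.105) for q in((75,370),(25,417),(315,562))])
p('brick side z105 back L, front L',[onz(D,313,141,.105),onz(D,310,155,.105),onz(D,383,150,.105),onz(D,381,165,.105)])
```

```text
mat scene L,B [[413. 263.   3.]
 [597. 295.   3.]]
mat side TR,BR,BL [[405. 270.   3.]
 [378. 452.   3.]
 [563. 480.   3.]]
bar top scene z113 [[435. 369. 113.]
 [574. 395. 113.]]
bar side ctr z104 [[572. 389. 104.]
 [431. 367. 104.]]
lip scene z47 [[448. 292.  47.]
 [592. 308.  47.]]
lipL [443. 295.  42.]
0.00561621819013815
tray apron up scene z69 [[453. 139.  69.]
 [602. 159.  69.]]
tray apron up side z69 [[592. 165.  69.]
 [446. 144.  69.]]
tray low posts scene [[487. -83.  36.]
 [642. -59.  36.]]
tray upper right bottom side z0 [[590. 176.   0.]
 [435. 153.   0.]]
P0 [[ 377. -178.  186.]
 [ 433. -171.  186.]
 [ 573. -162.  186.]
 [ 518. -170.  186.]]
P1 [[ 452. -174.  186.]
 [ 506. -168.  186.]
 [ 500. -169.  186.]
 [ 446. -174.  186.]]
P2 [[ 525. -169.  186.]
 [ 580. -165.  186.]
 [ 427. -175.  186.]
 [ 374. -180.  186.]]
rack base scene [[ 361. -211.    0.]
 [ 596. -197.    0.]
 [ 594. -130.    0.]]
brick top scene z105 [[ 383. -343.  105.]
 [ 381. -387.  105.]
 [ 599. -350.  105.]]
brick side z105 back L, front L [[ 585. -389.  105.]
 [ 586. -324.  105.]
 [ 371. -368.  105.]
 [ 373. -301.  105.]]
```

```bash
cat >> h.py <<'E'
def down(yaw,flip=1,tilt=0):
    # tool y down; tool z = flip * (object y at yaw). tilt: rotation about object x (+: object y goes up)
    c,s=np.cos(np.radians(yaw)),np.sin(np.radians(yaw)); z=flip*np.array([-s,c,0]); y=np.array([0,0,-1.])
    m=np.array([np.cross(y,z),y,z]).T
    return R.from_rotvec(np.radians(tilt)*np.array([c,s,0])).as_matrix()@m
def go(P,M,frm=None):
    """shift(mm)/turn(rad) in tool axes from current (or given) pose to P(mm),M"""
    if frm is None:
        s=observe(); p0=np.array(s['position'])*1000; m0=q2r(s['orientation']).as_matrix()
    else: p0,m0=frm
    t=m0.T@(np.array(P)-p0); rv=R.from_matrix(m0.T@M).as_rotvec()
    print('shift',t.round(0),'turn',rv.round(3),'rows %.1f %.1f'%(np.linalg.norm(t)/50,np.degrees(np.linalg.norm(rv))/8.59)); return np.array(P),M
E
python3 - <<'E'
from h import *
s=observe(); print(q2r(s['orientation']).as_matrix().round(3))
for f in(1,-1):
    print(f); a=go((480,-250,300),down(9,f)); a=go((525,60,300),down(9,f),a); go((503,380,250),down(9,f),a)
E
```

```text
[[-0.965 -0.     0.263]
 [-0.263  0.002 -0.965]
 [-0.    -1.    -0.002]]
1
shift [-397.  -62. -307.] turn [ 0.000e+00 -3.033e+00 -3.000e-03] rows 10.1 20.2
shift [ 93.   0. 299.] turn [0. 0. 0.] rows 6.3 0.0
shift [ 28.  50. 320.] turn [0. 0. 0.] rows 6.5 0.0
-1
shift [-397.  -62. -307.] turn [0.002 0.109 0.   ] rows 10.1 0.7
shift [ -93.    0. -299.] turn [0. 0. 0.] rows 6.3 0.0
shift [ -28.   50. -320.] turn [0. 0. 0.] rows 6.5 0.0
```

Call:
arm_command([
  [-40,-40,-30,0,0,0,88],
  [-80,-62,-62,0,0,0,88],
  [-120,-62,-92,0,0.03,0,88],
  [-160,-62,-123,0,0.07,0,88],
  [-200,-62,-154,0,0.109,0,88],
])

```text
time_s: 0.65
position: [0.3192, -0.4639, 0.301]
orientation: [-0.055, 0.054, -0.705, 0.705]
wrist_force: [0.4, -0.1, 0.3]
finger_gap: 0.997
```

Run:
```python
from h import *
go((470,-250,300),down(9,-1)); print(observe()['q'].round(2))
```

```text
shift [-182.    1. -188.] turn [-0.001 -0.003 -0.001] rows 5.2 0.0
[-1.01  0.02  1.77  0.    1.35  0.4 ]
```

Call:
arm_command([
  [-35,0,-35,0,0,0,88],
  [-70,0,-70,0,0,0,88],
  [-105,0,-105,0,0,0,88],
  [-140,0,-140,0,0,0,88],
  [-174,0,-174,0,0,0,88],
])

```text
time_s: 1.15
position: [0.4638, -0.2643, 0.3004]
orientation: [0.055, -0.055, 0.705, -0.705]
wrist_force: [0.5, -0.2, -0.2]
finger_gap: 0.995
```

Run:
```python
from h import *
c=snap('wrist','w1.png');save(c,'w1.pkl'); go((540,30,320),down(9,-1)); print(observe()['q'].round(2))
```

```text
shift [-118.  -18. -273.] turn [ 0.005  0.004 -0.004] rows 6.0 0.0
[-0.56 -0.04  1.82  0.01  1.35  0.85]
```

View pics/w1.png

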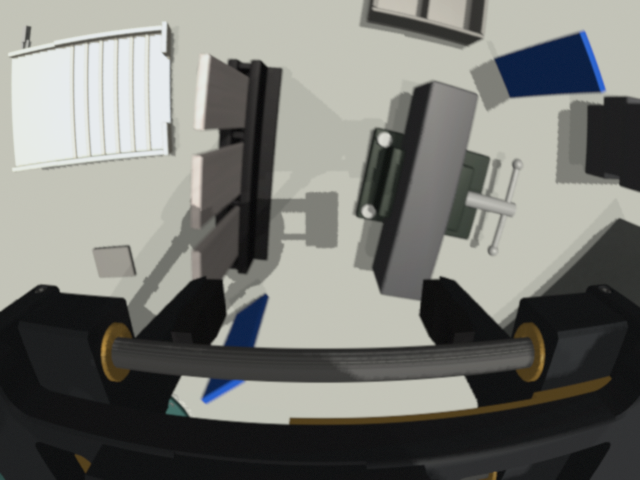

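The wrist view shows the vise front (bolted base, fixed jaw) facing the rack, at pixels (375,170). The brick's front upper edge runs (415,82)–(375,268), the handle is behind, and the plates' tops are near (205,90), (197,180) and (195,250).

Run:
```python
from h import *
c=load('w1.pkl'); p=lambda n,v:print(n,np.round(np.array(v)*1000,0).tolist())
p('brick front/back edge',[onz(c,*q,.105) for q in((416,82),(376,267),(476,92),(424,298))])
p('plate top corners z186',[onz(c,*q,.186) for q in((203,54),(197,129),(194,155),(192,226),(192,246))])
p('rack',[onz(c,*q,.056) for q in((250,60),(280,67),(243,270),(267,260))])
p('tray apron upper z69+',[onz(c,*q,.069) for q in((10,54),(14,166))])
p('tray low corners z18',[onz(c,*q,.03) for q in((166,24),(170,153))])
p('jaw/base bolts',[onz(c,*q,.02) for q in((375,128),(357,215))])
```

```text
brick front/back edge [[590.0, -331.0, 105.0], [408.0, -327.0, 105.0], [595.0, -392.0, 105.0], [381.0, -386.0, 105.0]]
plate top corners z186 [[576.0, -161.0, 186.0], [522.0, -165.0, 186.0], [502.0, -164.0, 186.0], [449.0, -167.0, 186.0], [433.0, -168.0, 186.0]]
rack [[593.0, -168.0, 56.0], [589.0, -201.0, 56.0], [362.0, -188.0, 56.0], [379.0, -215.0, 56.0]]
tray apron upper z69+ [[601.0, 169.0, 69.0], [452.0, 145.0, 69.0]]
tray low corners z18 [[635.0, -53.0, 30.0], [481.0, -80.0, 30.0]]
jaw/base bolts [[542.0, -313.0, 20.0], [437.0, -310.0, 20.0]]
```

Call:
arm_command([
  [-22,-4,-50,0,0,0,88],
  [-44,-8,-95,0,0,0,88],
  [-66,-12,-140,0,0,0,88],
  [-88,-16,-185,0,0,0,88],
  [-110,-18,-230,0,0,0,88],
])

```text
time_s: 1.7
position: [0.5343, -0.0256, 0.3186]
orientation: [-0.056, 0.055, -0.705, 0.705]
wrist_force: [1.1, 0.0, 0.0]
finger_gap: 0.996
```

Run:
```python
from h import *
c=snap('wrist','w2.png');save(c,'w2.pkl'); a=go((504,340,240),down(9.5,-1)); print(observe()['q'].round(2))
```

```text
shift [ -26.   81. -359.] turn [ 0.006 -0.005 -0.003] rows 7.4 0.1
[-0.09 -0.04  1.8   0.01  1.39  1.32]
```

View pics/w2.png

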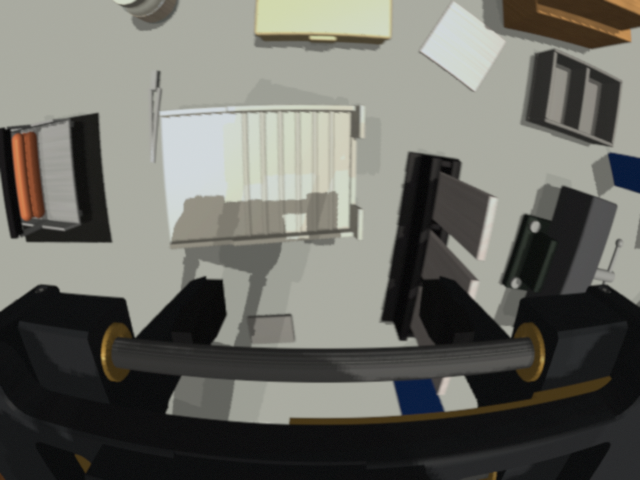

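The wrist view shows the tray with its apron's upper edge at pixels (162,112)–(172,245) and the first groove ridge near x=243. The caddy and mat are at the left, around (50,180).

Run:
```python
from h import *
c=load('w2.pkl'); p=lambda n,v:print(n,np.round(np.array(v)*1000,0).tolist())
p('apron up edge wall tops z81',[onz(c,*q,.081) for q in((161,109),(172,247))])
p('apron surface z69',[onz(c,*q,.069) for q in((162,116),(172,240))])
p('first ridge',[onz(c,*q,.050) for q in((243,112),(245,236))])
p('posts base low',[onz(c,*q,.015) for q in((358,110),(356,235))])
p('mat near corners',[onz(c,*q,.003) for q in((98,114),(111,242))])
p('lip z47',[onz(c,*q,.047) for q in((71,120),(80,225))])
```

```text
apron up edge wall tops z81 [[603.0, 161.0, 81.0], [449.0, 136.0, 81.0]]
apron surface z69 [[595.0, 164.0, 69.0], [453.0, 141.0, 69.0]]
first ridge [[608.0, 75.0, 50.0], [466.0, 56.0, 50.0]]
posts base low [[630.0, -54.0, 15.0], [477.0, -78.0, 15.0]]
mat near corners [[591.0, 297.0, 3.0], [408.0, 268.0, 3.0]]
lip z47 [[583.0, 312.0, 47.0], [442.0, 293.0, 47.0]]
```

Call:
arm_command([
  [-4,12,-50,0,0,0,88],
  [-8,25,-98,0,0,0,88],
  [-12,40,-145,0,0,0,88],
  [-16,50,-190,0,0,0,88],
  [-18,55,-235,0,0,0,88],
])

```text
time_s: 2.25
position: [0.5142, 0.2088, 0.2616]
orientation: [-0.055, 0.056, -0.705, 0.705]
wrist_force: [1.6, 0.7, 0.5]
finger_gap: 0.996
```

Call:
arm_command([
  [-2,5,-30,0,0,0,88],
  [-4,10,-60,0,0,0,88],
  [-6,15,-90,0,0,0,88],
  [-7,20,-110,0,0,0,88],
  [-7,20,-110,0,0,0,88],
])

```text
time_s: 2.75
position: [0.504, 0.3188, 0.2418]
orientation: [-0.056, 0.057, -0.705, 0.705]
wrist_force: [0.3, 0.2, -0.1]
finger_gap: 1.003
```

Run:
```python
from h import *
c=snap('wrist','w3.png');save(c,'w3.pkl'); a=go((503,380,190),down(9.5,-1)); print(observe()['q'].round(2),observe()['position'])
```

```text
shift [ -9.  52. -62.] turn [-0.001 -0.007  0.002] rows 1.6 0.0
[ 0.52  0.11  1.77 -0.    1.26  1.93] [0.50442237 0.31755479 0.24229285]
```

View pics/w3.png

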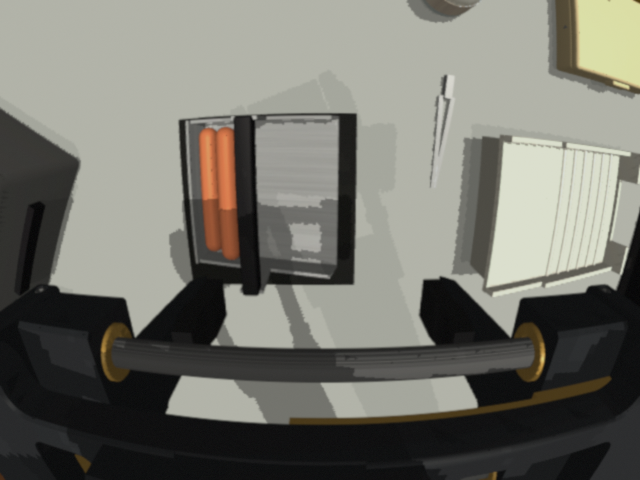

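The caddy with its rods is in view: bar far end at (245,115), near end at (252,293), with two visible rods between bar and back.

Run:
```python
from h import *
c=load('w3.pkl'); p=lambda n,v:print(n,np.round(np.array(v)*1000,0).tolist())
a=[onz(c,*q,.113) for q in((245.5,115),(252,293))]
p('bar',a); m=(a[0]+a[1])/2*1000; d=a[0]-a[1]; y=np.degrees(np.arctan2(d[1],d[0])); print(m,y,np.linalg.norm(d))
p('mat right',[onz(c,*q,.003) for q in((356,114),(354,284))])
a=go((m[0],m[1],84.5+60),down(9.5,-1))
```

```text
bar [[575.0, 387.0, 113.0], [434.0, 366.0, 113.0]]
[504.41979994 376.69906611 113.        ] 8.391677369072326 0.1424848053025792
mat right [[592.0, 298.0, 3.0], [407.0, 267.0, 3.0]]
shift [-10.  98. -58.] turn [-0.001 -0.007  0.002] rows 2.3 0.0
```

Call:
arm_command([
  [-4,30,-29,0,0,0,40],
  [-10,60,-58,0,-0.005,0,40],
  [-10,97,-58,0,-0.005,0,40],
  [-10,97,-59,0,-0.005,0,40],
  [-10,97,-59,0,-0.005,0,40],
])

```text
time_s: 3.3
position: [0.5055, 0.3757, 0.146]
orientation: [-0.056, 0.057, -0.704, 0.705]
wrist_force: [0.5, 0.9, 1.1]
finger_gap: 0.572
```

Run:
```python
from h import *
c=snap('wrist','w4.png');save(c,'w4.pkl'); S=snap('scene','s4.png');save(S,'s4.pkl');go((504.5,378,85),down(9,-1))
f=c['frame'][:,:,::-1]; g=cv2.resize(S['frame'][80:230,320:480,::-1],None,fx=3,fy=3)
cv2.imwrite('pics/v4.png',np.hstack([cv2.resize(f,None,fx=.5,fy=.5)[:,:320],np.zeros((240,480,3),np.uint8)]) if 0 else np.vstack([np.hstack([cv2.resize(f[60:360,100:400],None,fx=1,fy=1),g[:300,:]])[:300], np.hstack([f[0:1].repeat(150,0)[:, :300]*0,g[300:450,:]])]))
```

```text
shift [ 3. 64. -1.] turn [ 0.001  0.004 -0.003] rows 1.3 0.0
```

View pics/v4.png

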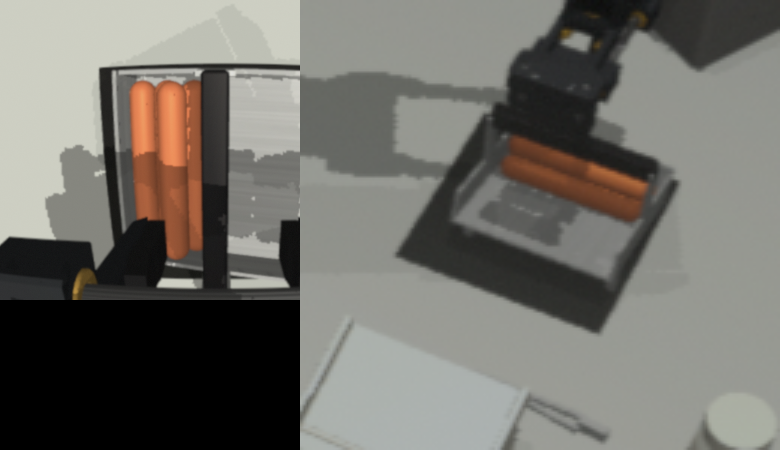

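The bar (frame x 303–328) lies between the open fingers, about 3 mm towards +y of the tool axis. Three rods or more are visible behind it and below it.

Call:
arm_command([
  [2,30,-2,0,0.002,0,40],
  [3,62,-3,0,0.004,0,40],
  [3,62,-3,0,0.004,0,40],
  [3,62,-3,0,0.004,0,5],
  [3,62,-3,0,0.004,0,5],
], grip_force=55)

```text
time_s: 3.9
position: [0.5041, 0.3806, 0.0874]
orientation: [0.057, -0.054, 0.706, -0.704]
wrist_force: [0.0, 0.2, 1.2]
finger_gap: 0.301
```

Call:
arm_command([
  [0,0,0,0,0,0,5],
  [0,0,0,0,0,0,5],
  [0,-2,0,0,0,0,5],
  [0,-5,0,0,0,0,5],
  [0,-10,0,0,0,0,5],
])

```text
time_s: 4.4
position: [0.5006, 0.3788, 0.0927]
orientation: [-0.054, 0.057, -0.704, 0.706]
wrist_force: [-0.6, 0.1, -5.6]
finger_gap: 0.148
```

```bash
cat >> h.py <<'E'
def rows(P,M,frm,n=5,off=(0,0,0)):
    p0,m0=frm; t=m0.T@(np.array(P)-p0); rv=R.from_matrix(m0.T@M).as_rotvec()
    print('n=%.1f %.1f'%(np.linalg.norm(t)/50,np.degrees(np.linalg.norm(rv))/8.59)); 
    for i in range(1,n+1): print('  ',np.r_[(t*i/n).round(0),(rv*i/n).round(3)].tolist())
    return np.array(P,float),M
def here(): s=observe(); return np.array(s['position'])*1000,q2r(s['orientation']).as_matrix()
E
cat > pour.py <<'E'
from h import *
yaw=9; up=np.array([-np.sin(np.radians(yaw)),np.cos(np.radians(yaw)),0])
def tcp(th,lip,zl):
    t=np.radians(th); c,s=np.cos(t),np.sin(t)
    v=(74*c-57*s, 74*s+57*c)          # lip->bar
    b=np.array([*lip,zl])+up*v[0]+np.array([0,0,v[1]])
    return b+19*(up*s-np.array([0,0,c])), down(yaw,-1,th)
LIP=(529.4,123.3)
E
python3 - <<'E'
from pour import *
f=here(); print(f[0],observe()['wrist_force'],observe()['q'].round(2))
up_=f[0]+[0,0,70]; f=rows(up_,down(9,-1),f)
f=rows(*tcp(0,LIP,139),f); print(f[0])
for th,z in((12,105),(18,96)): f=rows(*tcp(th,LIP,z),f); print(th,f[0])
E
```

```text
[500.5861802 378.7655609  92.7076868] [-0.64183131  0.14644738 -5.57789747] [0.61 0.3  1.84 0.   1.   2.02]
n=1.4 0.0
   [0.0, -14.0, 0.0, -0.0, 0.0, 0.001]
   [0.0, -28.0, 0.0, -0.001, 0.0, 0.002]
   [0.0, -42.0, 0.0, -0.001, 0.0, 0.002]
   [0.0, -56.0, 0.0, -0.001, 0.001, 0.003]
   [0.0, -70.0, 0.0, -0.002, 0.001, 0.004]
n=3.7 0.0
   [2.0, -3.0, 37.0, 0.0, 0.0, 0.0]
   [5.0, -6.0, 73.0, 0.0, 0.0, 0.0]
   [7.0, -9.0, 110.0, 0.0, 0.0, 0.0]
   [9.0, -11.0, 146.0, 0.0, 0.0, 0.0]
   [12.0, -14.0, 183.0, 0.0, 0.0, 0.0]
[517.82384959 196.3889372  177.        ]
n=0.4 1.4
   [-0.0, 4.0, 2.0, -0.042, -0.0, -0.0]
   [-0.0, 8.0, 4.0, -0.084, -0.0, -0.0]
   [-0.0, 12.0, 6.0, -0.126, -0.0, -0.0]
   [-0.0, 16.0, 8.0, -0.168, -0.0, -0.0]
   [-0.0, 19.0, 10.0, -0.209, -0.0, -0.0]
12 [519.3127493  186.98839436 157.55507395]
n=0.1 0.7
   [0.0, 0.0, 1.0, -0.021, 0.0, -0.0]
   [0.0, 1.0, 2.0, -0.042, 0.0, -0.0]
   [0.0, 1.0, 4.0, -0.063, 0.0, -0.0]
   [0.0, 1.0, 5.0, -0.084, 0.0, -0.0]
   [0.0, 1.0, 6.0, -0.105, 0.0, -0.0]
18 [520.22738123 181.21363567 155.0074052 ]
```

Call:
arm_command([
  [0,-8,0,0,0,0,5],
  [0,-22,0,0,0,0,5],
  [0,-40,0,0,0,0,5],
  [0,-60,0,0,0,0,5],
  [0,-75,0,0,0,0,5],
])

```text
time_s: 4.9
position: [0.5028, 0.3802, 0.1718]
orientation: [0.056, -0.055, 0.705, -0.704]
wrist_force: [1.3, -0.1, -5.2]
finger_gap: 0.152
```

Call:
arm_command([
  [1,0,15,0,0,0,5],
  [3,-2,45,0,0,0,5],
  [5,-4,80,0,0,0,5],
  [8,-6,115,0,0,0,5],
  [10,-9,140,0,0,0,5],
])

```text
time_s: 5.4
position: [0.5132, 0.2364, 0.1771]
orientation: [-0.055, 0.056, -0.704, 0.706]
wrist_force: [1.0, 1.3, -5.1]
finger_gap: 0.149
```

Run:
```python
from pour import *
s=observe();f=here(); print(f[0],s['wrist_force'],s['finger_gap'],s['q'].round(2))
S=snap('scene','s5.png');save(S,'s5.pkl');D=snap('side','d5.png');save(D,'d5.pkl');c=snap('wrist','w5.png');save(c,'w5.pkl')
g=lambda i,x,y,k:cv2.resize(i['frame'][y:y+150,x:x+130,::-1],None,fx=k,fy=k)
cv2.imwrite('pics/v5.png',np.hstack([g(S,310,110,3),g(D,250,260,3)]))
go(*tcp(0,LIP,139))
```

```text
[513.19109766 236.38634463 177.12076115] [ 0.98786444  1.32562376 -5.09003059] 0.148900429848837 [ 0.39  0.11  1.91 -0.    1.13  1.8 ]
shift [ 2.  1. 41.] turn [-0.001 -0.002  0.001] rows 0.8 0.0
```

View pics/v5.png

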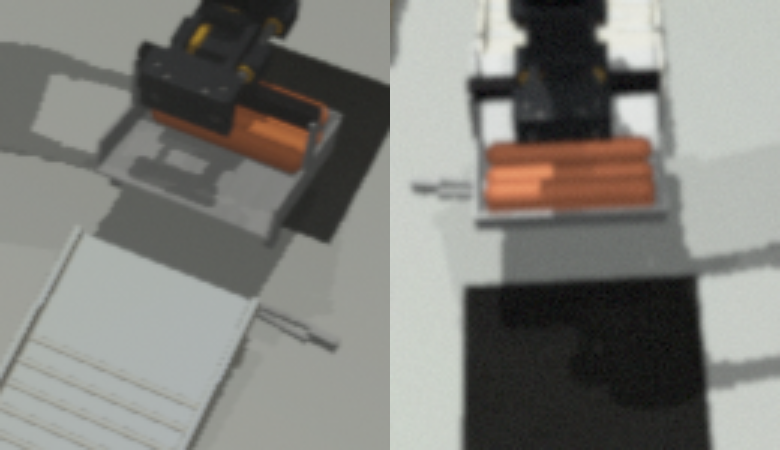

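The caddy hangs level with the rods in it. In the scene view the lip runs (343,165)–(401,189); in the side view the bar runs (277,289)–(340,288). Now checking the lip position against the tray.

Run:
```python
from pour import *
S=load('s5.pkl');D=load('d5.pkl'); p=lambda n,v:print(n,np.round(np.array(v)*1000,0).tolist())
a=[onz(S,*q,.139) for q in((343.3,165),(400.5,188))];p('lip',a);m=(a[0]+a[1])/2;p('m',m)
a=[onz(D,*q,.196) for q in((276.7,289),(341,288))];p('bar',a);p('m',(a[0]+a[1])/2)
f=here()[0]; print('expected lip', f+np.array([0,0,19])-tcp(0,(0,0),0)[0]+[0,0,-19])
f=here()
for th,z in((12,105),(18,96),(25,87),(32,86),(38,86)): f=rows(*tcp(th,LIP,z),f); print(th,f[0])
```

```text
lip [[457.0, 155.0, 139.0], [598.0, 176.0, 139.0]]
m [527.0, 165.0, 139.0]
bar [[582.0, 243.0, 196.0], [439.0, 225.0, 196.0]]
m [510.0, 234.0, 196.0]
expected lip [525.51977764 164.0207962  139.72032378]
n=1.1 1.4
   [0.0, 4.0, 10.0, -0.042, -0.0, 0.0]
   [1.0, 8.0, 20.0, -0.084, -0.001, 0.0]
   [1.0, 12.0, 30.0, -0.126, -0.001, 0.001]
   [2.0, 16.0, 40.0, -0.168, -0.002, 0.001]
   [2.0, 20.0, 50.0, -0.211, -0.002, 0.001]
12 [519.3127493  186.98839436 157.55507395]
n=0.1 0.7
   [0.0, 0.0, 1.0, -0.021, 0.0, -0.0]
   [0.0, 1.0, 2.0, -0.042, 0.0, -0.0]
   [0.0, 1.0, 4.0, -0.063, 0.0, -0.0]
   [0.0, 1.0, 5.0, -0.084, 0.0, -0.0]
   [0.0, 1.0, 6.0, -0.105, 0.0, -0.0]
18 [520.22738123 181.21363567 155.0074052 ]
n=0.2 0.8
   [0.0, -0.0, 2.0, -0.024, 0.0, 0.0]
   [0.0, -0.0, 3.0, -0.049, 0.0, 0.0]
   [0.0, -0.0, 5.0, -0.073, 0.0, 0.0]
   [0.0, -0.0, 6.0, -0.098, 0.0, 0.0]
   [0.0, -0.0, 8.0, -0.122, 0.0, 0.0]
25 [521.42070308 173.67929801 152.71344728]
n=0.2 0.8
   [-0.0, -2.0, 1.0, -0.024, 0.0, -0.0]
   [-0.0, -3.0, 2.0, -0.049, 0.0, -0.0]
   [-0.0, -5.0, 3.0, -0.073, 0.0, -0.0]
   [-0.0, -6.0, 4.0, -0.098, 0.0, -0.0]
   [-0.0, -8.0, 6.0, -0.122, 0.0, -0.0]
32 [522.73297787 165.39392105 157.43985321]
n=0.2 0.7
   [0.0, -2.0, 1.0, -0.021, -0.0, 0.0]
   [0.0, -3.0, 2.0, -0.042, -0.0, 0.0]
   [0.0, -5.0, 3.0, -0.063, -0.0, 0.0]
   [0.0, -6.0, 4.0, -0.084, -0.0, 0.0]
   [0.0, -8.0, 4.0, -0.105, -0.0, 0.0]
38 [523.93767458 157.78776537 161.50335781]
```

Call:
arm_command([
  [0,4,10,-0.042,0,0,5],
  [1,8,20,-0.084,0,0,5],
  [1,12,30,-0.126,0,0,5],
  [2,16,40,-0.168,0,0,5],
  [2,20,50,-0.211,0,0,5],
])

```text
time_s: 6.05
position: [0.5197, 0.1899, 0.1576]
orientation: [0.05, -0.062, 0.776, -0.626]
wrist_force: [0.8, -0.2, -5.8]
finger_gap: 0.149
```

Run:
```python
from pour import *
print(observe()['q'].round(2)); go(*tcp(18,LIP,96)); go(*tcp(12,LIP,105))
```

```text
[0.17 0.09 1.98 0.24 1.08 1.47]
shift [1. 1. 9.] turn [-0.102  0.002  0.001] rows 0.2 0.7
shift [ 1. -1.  3.] turn [0.003 0.002 0.001] rows 0.1 0.0
```

Good. Now the slow tilt.

Call:
arm_command([
  [0,0,1,-0.02,0,0,5],
  [0,1,2,-0.042,0,0,5],
  [0,1,4,-0.063,0,0,5],
  [0,1,5,-0.084,0,0,5],
  [0,1,6,-0.105,0,0,5],
])

```text
time_s: 6.55
position: [0.5212, 0.1849, 0.1563]
orientation: [0.047, -0.064, 0.807, -0.585]
wrist_force: [0.3, 0.5, -6.3]
finger_gap: 0.148
```

Call:
arm_command([
  [0,0,2,-0.024,0,0,5],
  [0,0,3,-0.049,0,0,5],
  [0,0,5,-0.073,0,0,5],
  [0,0,6,-0.098,0,0,5],
  [0,0,8,-0.122,0,0,5],
])

```text
time_s: 7.05
position: [0.5224, 0.177, 0.1536]
orientation: [0.042, -0.066, 0.842, -0.534]
wrist_force: [-0.4, -0.5, -6.7]
finger_gap: 0.154
```

Call:
arm_command([
  [0,0,0,0,0,0,5],
  [0,0,0,0,0,0,5],
  [0,0,0,0,0,0,5],
  [0,0,0,0,0,0,5],
  [0,0,0,0,0,0,5],
])

```text
time_s: 7.55
position: [0.5226, 0.1775, 0.1542]
orientation: [0.043, -0.066, 0.841, -0.535]
wrist_force: [-0.1, -0.8, -2.4]
finger_gap: 0.159
```

Run:
```python
from pour import *
S=snap('scene','s6.png');save(S,'s6.pkl');D=snap('side','d6.png')
f=S['frame'].astype(int); m=(f[...,0]>f[...,2]+60)[100:300,280:450]; n,l,st,ce=cv2.connectedComponentsWithStats(m.astype(np.uint8))
for i in range(1,n):
    if st[i][4]>20: print(st[i],ce[i]+[280,100])
go(*tcp(25,LIP,87)); go(*tcp(32,LIP,86))
```

```text
[ 52  92  54  38 879] [360.41638225 210.47554039]
[ 35 136  51  26 391] [339.98721228 248.11253197]
shift [2. 0. 4.] turn [ 0.002  0.001 -0.001] rows 0.1 0.0
shift [ 2. -8.  9.] turn [-0.12   0.001 -0.001] rows 0.2 0.8
```

Call:
arm_command([
  [0,-2,1,-0.024,0,0,5],
  [0,-3,2,-0.049,0,0,5],
  [0,-5,4,-0.073,0,0,5],
  [0,-6,5,-0.098,0,0,5],
  [0,-8,7,-0.122,0,0,5],
])

```text
time_s: 8.15
position: [0.5239, 0.167, 0.1578]
orientation: [0.038, -0.069, 0.873, -0.482]
wrist_force: [-0.7, 0.3, -3.3]
finger_gap: 0.151
```

Call:
arm_command([
  [0,-2,1,-0.021,0,0,5],
  [0,-3,2,-0.042,0,0,5],
  [0,-5,3,-0.063,0,0,5],
  [0,-6,4,-0.084,0,0,5],
  [0,-8,4,-0.105,0,0,5],
])

```text
time_s: 8.65
position: [0.525, 0.1597, 0.1624]
orientation: [0.034, -0.071, 0.897, -0.435]
wrist_force: [-0.0, -0.5, -1.7]
finger_gap: 0.153
```

Call:
arm_command([
  [0,0,0,0,0,0,5],
  [0,0,0,0,0,0,5],
  [0,0,0,0,0,0,5],
  [0,0,0,0,0,0,5],
  [0,0,0,0,0,0,5],
])

```text
time_s: 9.15
position: [0.525, 0.1601, 0.1627]
orientation: [0.035, -0.071, 0.896, -0.436]
wrist_force: [0.1, 0.2, -2.6]
finger_gap: 0.152
```

Run:
```python
from pour import *
S=snap('scene','s7.png');save(S,'s7.pkl');D=snap('side','d7.png')
g=lambda i,x,y,k:cv2.resize(i['frame'][y:y+150,x:x+130,::-1],None,fx=k,fy=k)
cv2.imwrite('pics/v7.png',np.hstack([g(S,280,160,3),g(D,250,220,3)]))
print(observe()['wrist_force'])
```

```text
[-0.09898315  0.30041435 -2.2907517 ]
```

View pics/v7.png

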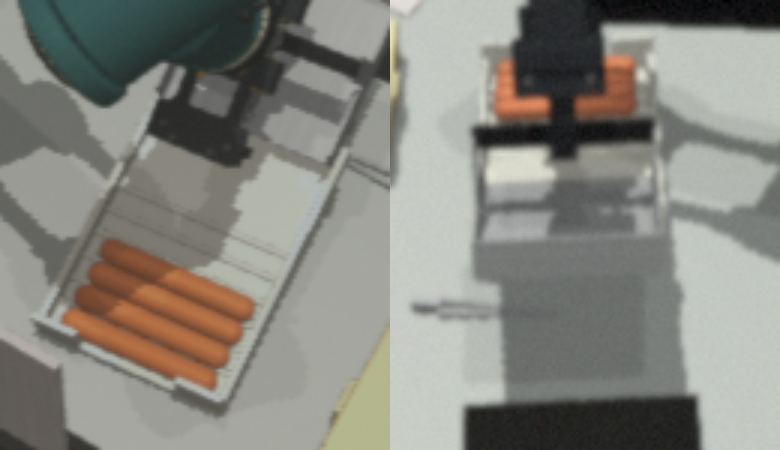

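Four rods lie in the four lowest grooves, one each, and the caddy is empty. Returning it to its mat.

Run:
```python
from pour import *
f=here(); f=rows(*tcp(0,(525,150),150),f); print(f[0])
f=rows((486,379.4,180),down(9,-1),f);f=rows((486,379.4,92),down(9,-1),f)
```

```text
n=1.4 4.4
   [0.0, 4.0, -13.0, 0.133, 0.0, 0.0]
   [1.0, 8.0, -26.0, 0.266, 0.0, 0.0]
   [1.0, 12.0, -40.0, 0.399, 0.001, 0.0]
   [1.0, 16.0, -53.0, 0.532, 0.001, 0.0]
   [1.0, 20.0, -66.0, 0.665, 0.001, 0.0]
[513.42384959 223.0889372  188.        ]
n=3.2 0.0
   [1.0, 2.0, -32.0, 0.0, 0.0, 0.0]
   [1.0, 3.0, -63.0, 0.0, 0.0, 0.0]
   [2.0, 5.0, -95.0, 0.0, 0.0, 0.0]
   [2.0, 6.0, -127.0, 0.0, 0.0, 0.0]
   [3.0, 8.0, -159.0, 0.0, 0.0, 0.0]
n=1.8 0.0
   [0.0, 18.0, 0.0, 0.0, 0.0, 0.0]
   [0.0, 35.0, 0.0, 0.0, 0.0, 0.0]
   [0.0, 53.0, 0.0, 0.0, 0.0, 0.0]
   [0.0, 70.0, 0.0, 0.0, 0.0, 0.0]
   [0.0, 88.0, 0.0, 0.0, 0.0, 0.0]
```

Call:
arm_command([
  [0,0,-30,0.05,0,0,5],
  [1,6,-45,0.19,0,0,5],
  [1,12,-55,0.33,0,0,5],
  [1,16,-62,0.47,0,0,5],
  [1,20,-68,0.6,0,0,5],
])

```text
time_s: 9.75
position: [0.5139, 0.2257, 0.1906]
orientation: [0.055, -0.056, 0.726, -0.683]
wrist_force: [-1.0, -0.0, -3.3]
finger_gap: 0.149
```

Call:
arm_command([
  [0,0,-4,0.04,0,0,5],
  [0,0,-8,0.065,0,0,5],
  [0,0,-8,0.065,0,0,5],
  [0,0,-8,0.065,0,0,5],
  [0,0,-8,0.065,0,0,5],
])

```text
time_s: 10.25
position: [0.5123, 0.2321, 0.189]
orientation: [0.055, -0.056, 0.705, -0.705]
wrist_force: [0.4, 0.0, -3.6]
finger_gap: 0.147
```

Run:
```python
from pour import *
f=here(); print(f[0],observe()['finger_gap']); D=snap('side','d8.png');save(D,'d8.pkl');S=snap('scene','s8.png');save(S,'s8.pkl')
f=rows((486,379.4,180),down(9,-1),f);f=rows((486,379.4,92),down(9,-1),f)
```

```text
[512.26489614 232.12275155 189.00196428] 0.14682743184934177
n=3.0 0.0
   [1.0, 2.0, -30.0, 0.0, -0.0, 0.0]
   [1.0, 4.0, -60.0, 0.0, -0.0, 0.0]
   [2.0, 5.0, -90.0, 0.0, -0.0, 0.0]
   [2.0, 7.0, -120.0, 0.0, -0.0, 0.001]
   [3.0, 9.0, -150.0, 0.0, -0.0, 0.001]
n=1.8 0.0
   [0.0, 18.0, 0.0, 0.0, 0.0, 0.0]
   [0.0, 35.0, 0.0, 0.0, 0.0, 0.0]
   [0.0, 53.0, 0.0, 0.0, 0.0, 0.0]
   [0.0, 70.0, 0.0, 0.0, 0.0, 0.0]
   [0.0, 88.0, 0.0, 0.0, 0.0, 0.0]
```

Call:
arm_command([
  [1,2,-25,0,0,0,5],
  [1,4,-60,0,0,0,5],
  [2,5,-95,0,0,0,5],
  [2,7,-130,0,0,0,5],
  [3,9,-150,0,0,0,5],
])

```text
time_s: 10.85
position: [0.4859, 0.382, 0.1803]
orientation: [0.056, -0.056, 0.705, -0.704]
wrist_force: [0.8, 1.3, -2.2]
finger_gap: 0.149
```

Call:
arm_command([
  [0,15,0,0,0,0,5],
  [0,35,0,0,0,0,5],
  [0,55,0,0,0,0,5],
  [0,70,0,0,0,0,5],
  [0,80,0,0,0,0,5],
])

```text
time_s: 11.35
position: [0.4853, 0.3785, 0.098]
orientation: [-0.054, 0.056, -0.704, 0.706]
wrist_force: [0.1, -0.6, -3.1]
finger_gap: 0.149
```

Run:
```python
from pour import *
f=here(); print(f[0],observe()['wrist_force']); c=snap('wrist','w9.png');save(c,'w9.pkl');S=snap('scene','s9.png');save(S,'s9.pkl')
go((486,379.4,86),down(9,-1))
g=cv2.resize(S['frame'][100:220,330:470,::-1],None,fx=3,fy=3)
cv2.imwrite('pics/v9.png',np.hstack([c['frame'][60:420,100:460,::-1],g]))
```

```text
[485.29640432 378.54273278  97.99844446] [ 0.13306578 -0.55578527 -3.10633976]
shift [-1. 12. -1.] turn [-0.002 -0.     0.003] rows 0.2 0.0
```

View pics/v9.png

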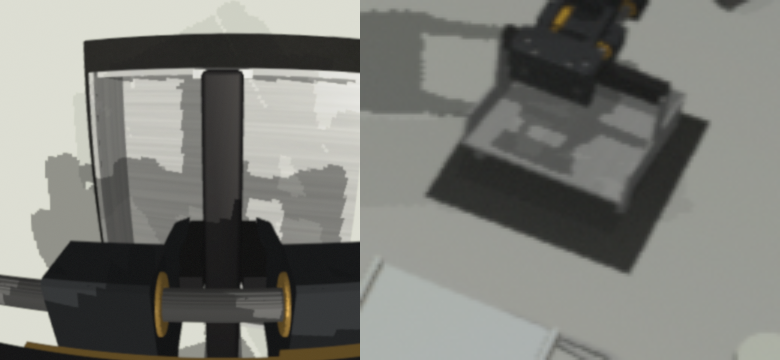

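The caddy hangs just above the mat's middle: mat rim visible all round, caddy empty. I'll set it down and release.

Call:
arm_command([
  [0,5,0,0,0,0,5],
  [0,9,0,0,0,0,5],
  [0,12,0,0,0,0,5],
  [0,12,0,0,0,0,5],
  [0,12,0,0,0,0,5],
])

```text
time_s: 11.95
position: [0.486, 0.3805, 0.0885]
orientation: [0.056, -0.056, 0.705, -0.705]
wrist_force: [1.0, 0.1, -2.7]
finger_gap: 0.149
```

Call:
arm_command([
  [0,1,0,0,0,0,5],
  [0,1,0,0,0,0,20],
  [0,1,0,0,0,0,40],
  [0,1,0,0,0,0,40],
  [0,1,0,0,0,0,40],
])

```text
time_s: 12.45
position: [0.4862, 0.3805, 0.0877]
orientation: [0.056, -0.055, 0.705, -0.705]
wrist_force: [0.6, 0.8, -0.3]
finger_gap: 0.449
```

Call:
arm_command([
  [0,-30,0,0,0,0,40],
  [0,-80,0,0,0,0,40],
  [0,-130,0,0,0,0,40],
  [0,-180,0,0,0,0,60],
  [0,-220,0,0,0,0,88],
])

```text
time_s: 12.95
position: [0.4864, 0.3807, 0.3112]
orientation: [0.057, -0.055, 0.706, -0.704]
wrist_force: [0.7, -0.1, -0.3]
finger_gap: 0.612
```

Run:
```python
from pour import *
c=snap('wrist','w10.png');save(c,'w10.pkl');f=here();S=snap('scene','s10.png');save(S,'s10.pkl');D=snap('side','d10.png');save(D,'d10.pkl')
f=rows((560,60,330),down(5,-1),f);f=rows((490,-230,330),down(2,-1),f);print(observe()['q'])
```

```text
n=6.6 0.5
   [-4.0, -3.0, 66.0, 0.001, 0.014, -0.003]
   [-8.0, -5.0, 132.0, 0.003, 0.028, -0.005]
   [-12.0, -8.0, 198.0, 0.004, 0.042, -0.008]
   [-16.0, -10.0, 264.0, 0.006, 0.056, -0.011]
   [-20.0, -13.0, 330.0, 0.007, 0.071, -0.013]
n=6.0 0.3
   [19.0, 0.0, 57.0, 0.0, 0.01, 0.0]
   [38.0, 0.0, 113.0, 0.0, 0.021, 0.0]
   [57.0, 0.0, 170.0, 0.0, 0.031, 0.0]
   [76.0, 0.0, 226.0, 0.0, 0.042, 0.0]
   [95.0, 0.0, 283.0, 0.0, 0.052, 0.0]
[6.23742087e-01 1.17098099e-01 1.64255406e+00 2.82418911e-05
 1.37295568e+00 2.03671660e+00]
```

Call:
arm_command([
  [-4,-8,48,0,0.01,0,60],
  [-8,-16,97,0,0.02,0,60],
  [-12,-20,146,0,0.03,0,60],
  [-16,-20,195,0,0.04,0,60],
  [-18,-20,240,0,0.05,0,60],
])

```text
time_s: 13.6
position: [0.5408, 0.1439, 0.3251]
orientation: [-0.037, 0.039, -0.706, 0.706]
wrist_force: [0.3, 0.3, 0.2]
finger_gap: 0.679
```

Call:
arm_command([
  [4,0,48,0,0.01,0,60],
  [8,0,97,0,0.02,0,60],
  [12,0,146,0,0.03,0,60],
  [17,0,195,0,0.04,0,60],
  [22,0,244,0,0.05,0,60],
])

```text
time_s: 14.1
position: [0.5445, -0.1006, 0.3249]
orientation: [0.019, -0.021, 0.707, -0.706]
wrist_force: [0.7, -0.5, -0.1]
finger_gap: 0.683
```

Run:
```python
from pour import *
f=here();print(f[0]); f=rows((460,-290,330),down(1,-1),f);print(observe()['q'])
```

```text
[ 544.50627355 -100.56812697  324.88626385]
n=4.1 0.3
   [19.0, -1.0, 37.0, 0.0, 0.008, 0.001]
   [38.0, -2.0, 74.0, 0.0, 0.016, 0.001]
   [57.0, -3.0, 111.0, 0.001, 0.024, 0.002]
   [76.0, -4.0, 147.0, 0.001, 0.032, 0.003]
   [95.0, -5.0, 184.0, 0.001, 0.04, 0.003]
[-2.27695717e-01 -6.38783218e-03  1.74980267e+00  1.21735461e-04
  1.40147124e+00  1.28566016e+00]
```

Call:
arm_command([
  [19,-1,37,0,0.01,0,60],
  [38,-2,74,0,0.02,0,60],
  [57,-3,111,0,0.03,0,60],
  [76,-4,148,0,0.04,0,60],
  [95,-5,184,0,0.04,0,60],
])

```text
time_s: 14.6
position: [0.4598, -0.289, 0.3298]
orientation: [0.005, -0.007, 0.708, -0.706]
wrist_force: [0.7, -0.8, -0.5]
finger_gap: 0.683
```

Call:
arm_command([
  [0,0,0,0,0,0,60],
  [0,0,0,0,0,0,60],
  [0,0,0,0,0,0,60],
  [0,0,0,0,0,0,60],
  [0,0,0,0,0,0,60],
])

```text
time_s: 15.1
position: [0.4621, -0.2869, 0.332]
orientation: [0.007, -0.007, 0.707, -0.707]
wrist_force: [-0.3, -0.5, 0.6]
finger_gap: 0.681
```

Run:
```python
from pour import *
c=snap('wrist','w11.png');save(c,'w11.pkl');print(here()[0])
o=cv2.resize(c['frame'][20:320,150:550,::-1],None,fx=2,fy=2,interpolation=cv2.INTER_CUBIC); cv2.imwrite('pics/v11.png',o)
```

```text
[ 462.05444245 -287.01131257  332.13342074]
```

View pics/v11.png

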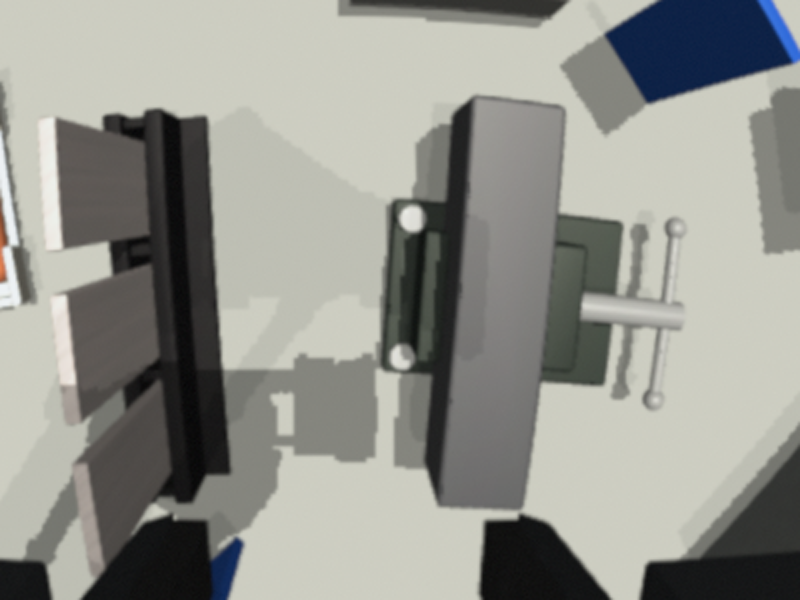

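The crop shows the brick's top front edge from (473,97) to (438,503), with the vise base (bolts) and jaw on its rack-facing side. The plate tops start at (47,119), (60,296) and (81,461).

Run:
```python
from pour import *
c=load('w11.pkl'); p=lambda n,v:print(n,np.round(np.array(v)*1000,0).tolist())
k=lambda x,y,z:onz(c,150+x/2,20+y/2,z)
a=[k(473,97,.105),k(438,503,.105)];p('front',a);b=[k(565,107,.105),k(523,508,.105)];p('back',b)
d=a[0]-a[1];d2=b[0]-b[1];print([np.degrees(np.arctan2(v[1],v[0])) for v in(d,d2)],np.linalg.norm(d),np.linalg.norm(d2))
for n,q in(('P2',((47,119),(55,249))),('P1',((60,296),(71,419))),('P0',((81,461),(97,572)))):
    e=[k(*x,.186) for x in q]; v=e[0]-e[1]; p(n,[e[0],e[1],(e[0]+e[1])/2]); print(np.degrees(np.arctan2(v[1],v[0])),np.linalg.norm(v))
p('base',[k(397,200,.018),k(383,369,.018)])
S=load('s10.pkl')
p('scene brick front',[onz(S,*q,.105) for q in((170,313.3),(250,377.3))])
```

```text
front [[594.0, -348.0, 105.0], [380.0, -340.0, 105.0]]
back [[593.0, -396.0, 105.0], [377.0, -388.0, 105.0]]
[np.float64(-2.2732348409765266), np.float64(-2.137660672389329)] 0.21414401476424316 0.2158044217154885
P2 [[575.0, -165.0, 186.0], [521.0, -168.0, 186.0], [548.0, -166.0, 186.0]]
3.2219933254308484 0.054121437879234624
P1 [[501.0, -169.0, 186.0], [448.0, -170.0, 186.0], [475.0, -170.0, 186.0]]
1.434506528228428 0.052809240875958015
P0 [[429.0, -173.0, 186.0], [375.0, -175.0, 186.0], [402.0, -174.0, 186.0]]
1.7393367398386232 0.054226372516118164
base [[541.0, -318.0, 18.0], [435.0, -312.0, 18.0]]
scene brick front [[383.0, -343.0, 105.0], [599.0, -350.0, 105.0]]
```

```bash
cat > lean.py <<'E'
from h import *
PL={0:(404,-174),1:(477,-171),2:(551,-167)}; SX={0:-72,1:0,2:72}
e=np.array([.9993,-.0384,0]); n=np.array([.0384,.9993,0]); O=np.array([489,-345,0.]); Z=np.array([0,0,1.])
TH=28
def tgt(i,dy=0,dz=0): return O+e*SX[i]+n*(-8.7+dy)+Z*(129.9+dz), down(-2.2,-1,TH)
def pick(i,z): return (*PL[i],z),down(3.2,-1)
E
python3 - <<'E'
from lean import *
f=here(); f=rows(*pick(0,235),f); f=rows(*pick(0,151),f); f=rows(*pick(0,235),f); f=rows(*tgt(0,45,60),f); f=rows(*tgt(0,4,8),f)
E
```

```text
n=3.2 0.2
   [11.0, 19.0, -23.0, 0.0, -0.007, 0.0]
   [22.0, 39.0, -46.0, 0.0, -0.014, 0.0]
   [33.0, 58.0, -68.0, 0.0, -0.022, 0.0]
   [45.0, 78.0, -91.0, 0.0, -0.029, 0.0]
   [56.0, 97.0, -114.0, 0.0, -0.036, 0.0]
n=1.7 0.0
   [0.0, 17.0, 0.0, 0.0, 0.0, 0.0]
   [0.0, 34.0, 0.0, 0.0, 0.0, 0.0]
   [0.0, 50.0, 0.0, 0.0, 0.0, 0.0]
   [0.0, 67.0, 0.0, 0.0, 0.0, 0.0]
   [0.0, 84.0, 0.0, 0.0, 0.0, 0.0]
n=1.7 0.0
   [0.0, -17.0, 0.0, 0.0, 0.0, 0.0]
   [0.0, -34.0, 0.0, 0.0, 0.0, 0.0]
   [0.0, -50.0, 0.0, 0.0, 0.0, 0.0]
   [0.0, -67.0, 0.0, 0.0, 0.0, 0.0]
   [0.0, -84.0, 0.0, 0.0, 0.0, 0.0]
n=2.8 3.3
   [-1.0, 9.0, 27.0, -0.098, 0.018, 0.005]
   [-3.0, 18.0, 53.0, -0.195, 0.037, 0.009]
   [-4.0, 27.0, 80.0, -0.293, 0.055, 0.014]
   [-6.0, 36.0, 106.0, -0.391, 0.074, 0.018]
   [-7.0, 45.0, 133.0, -0.488, 0.092, 0.023]
n=1.3 0.0
   [0.0, 5.0, 12.0, 0.0, 0.0, 0.0]
   [0.0, 11.0, 24.0, 0.0, 0.0, 0.0]
   [0.0, 16.0, 36.0, 0.0, 0.0, 0.0]
   [0.0, 21.0, 48.0, 0.0, 0.0, 0.0]
   [0.0, 27.0, 61.0, 0.0, 0.0, 0.0]
```

Call:
arm_command([
  [11,10,-23,0,-0.01,0,40],
  [22,25,-46,0,-0.014,0,40],
  [33,45,-69,0,-0.022,0,40],
  [45,70,-92,0,-0.03,0,40],
  [56,95,-114,0,-0.036,0,40],
])

```text
time_s: 15.65
position: [0.4034, -0.1737, 0.2368]
orientation: [-0.02, 0.019, -0.707, 0.707]
wrist_force: [-0.5, 0.6, -0.7]
finger_gap: 0.455
```

Call:
arm_command([
  [0,0,0,0,0,0,40],
  [0,20,0,0,0,0,40],
  [0,50,0,0,0,0,40],
  [0,84,0,0,0,0,40],
  [0,84,0,0,0,0,40],
])

```text
time_s: 16.15
position: [0.4016, -0.1741, 0.1503]
orientation: [0.017, -0.021, 0.708, -0.706]
wrist_force: [-0.9, 0.2, 0.0]
finger_gap: 0.457
```

Call:
arm_command([
  [0,0,0,0,0,0,2],
  [0,0,0,0,0,0,2],
  [0,0,0,0,0,0,2],
  [0,0,0,0,0,0,2],
  [0,0,0,0,0,0,2],
])

```text
time_s: 16.65
position: [0.4045, -0.175, 0.1547]
orientation: [0.02, -0.018, 0.707, -0.707]
wrist_force: [0.0, 2.9, 5.9]
finger_gap: 0.087
```

Run:
```python
from lean import *
c=snap('wrist','w12.png');save(c,'w12.pkl');s=observe();print(here()[0],s['finger_gap']*88,s['wrist_force'],s['wrist_torque'])
```

```text
[ 404.50510425 -174.96402644  154.70150531] 7.531240016513181 [0.49508441 1.80066466 6.19193846] [0.67753659 0.08484411 0.02570246]
```

Call:
arm_command([
  [0,-12,0,0,0,0,2],
  [0,-30,0,0,0,0,2],
  [0,-52,0,0,0,0,2],
  [0,-74,0,0,0,0,2],
  [0,-90,0,0,0,0,2],
], grip_force=60)

```text
time_s: 17.2
position: [0.4036, -0.1753, 0.245]
orientation: [-0.019, 0.019, -0.707, 0.707]
wrist_force: [0.4, 0.2, -1.6]
finger_gap: 0.086
```

Run:
```python
from lean import *
s=observe();f=here();print(f[0],s['finger_gap']*88,s['wrist_force']); D=snap('side','d13.png');save(D,'d13.pkl')
f=rows(*tgt(0,45,60),f);f=rows(*tgt(0,4,8),f)
```

```text
[ 403.56489797 -175.25800787  244.98076684] 7.565150529434196 [ 0.42372375  0.18792868 -1.55834075]
n=2.9 3.3
   [-2.0, 11.0, 26.0, -0.098, 0.018, 0.004]
   [-3.0, 22.0, 53.0, -0.196, 0.036, 0.009]
   [-5.0, 33.0, 79.0, -0.294, 0.054, 0.013]
   [-6.0, 44.0, 105.0, -0.391, 0.072, 0.017]
   [-8.0, 55.0, 131.0, -0.489, 0.091, 0.022]
n=1.3 0.0
   [0.0, 5.0, 12.0, 0.0, 0.0, 0.0]
   [0.0, 11.0, 24.0, 0.0, 0.0, 0.0]
   [0.0, 16.0, 36.0, 0.0, 0.0, 0.0]
   [0.0, 21.0, 48.0, 0.0, 0.0, 0.0]
   [0.0, 27.0, 61.0, 0.0, 0.0, 0.0]
```

Call:
arm_command([
  [-2,6,26,-0.08,0.018,0.004,2],
  [-3,14,53,-0.17,0.036,0.009,2],
  [-5,26,79,-0.27,0.054,0.013,2],
  [-6,40,105,-0.38,0.072,0.017,2],
  [-8,55,131,-0.489,0.091,0.022,2],
])

```text
time_s: 17.75
position: [0.4186, -0.3072, 0.1882]
orientation: [-0.01, 0.017, 0.858, -0.514]
wrist_force: [-0.2, 1.2, -2.2]
finger_gap: 0.08
```

Call:
arm_command([
  [0,5,12,0,0,0,2],
  [0,11,24,0,0,0,2],
  [0,16,36,0,0,0,2],
  [0,21,48,0,0,0,2],
  [0,27,60,0,0,0,2],
])

```text
time_s: 18.25
position: [0.4176, -0.3456, 0.1369]
orientation: [-0.009, 0.016, 0.857, -0.516]
wrist_force: [0.4, 0.5, -2.6]
finger_gap: 0.087
```

Run:
```python
from lean import *
s=observe();f=here();print(f[0],s['finger_gap']*88,s['wrist_force'],s['q'].round(2)); D=snap('side','d14.png');save(D,'d14.pkl');S=snap('scene','s14.png');save(S,'s14.pkl')
c=snap('wrist','w14.png');save(c,'w14.pkl')
g=lambda i,x,y,w,h,k:cv2.resize(i['frame'][y:y+h,x:x+w,::-1],None,fx=k,fy=k)
cv2.imwrite('pics/v14.png',np.hstack([g(S,145,210,130,200,3),g(D,290,110,130,200,3)]))
go(*tgt(0,3,0)); go(*tgt(0,3,8))
```

```text
[ 417.55813965 -345.6456803   136.87721157] 7.638956605858968 [ 0.4147279   0.47343373 -2.58419328] [-0.93  0.34  1.79  0.3   1.42  0.57]
shift [-0.  4.  5.] turn [ 0.001 -0.     0.001] rows 0.1 0.0
shift [-0. -3.  2.] turn [ 0.001 -0.     0.001] rows 0.1 0.0
```

View pics/v14.png

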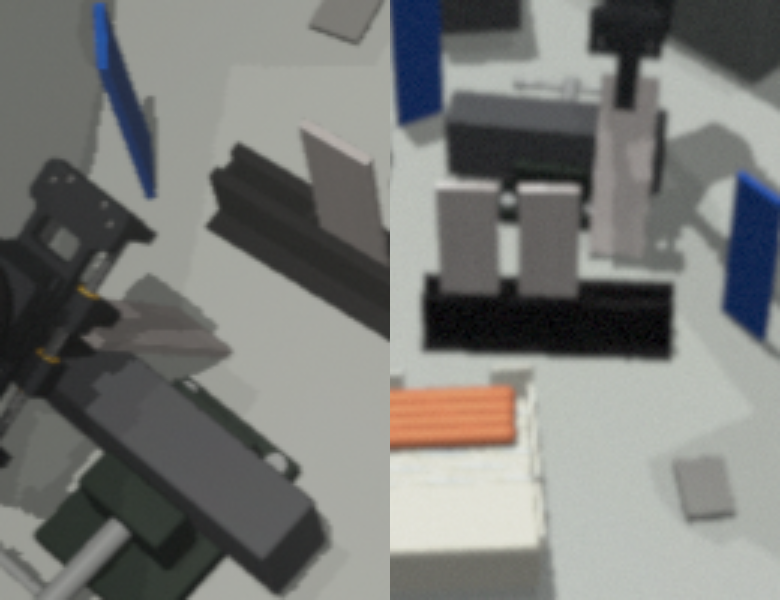

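The plate is held tilted in front of the brick's left end, just above the bench, with its foot clear of the vise. Lowering in small steps.

Call:
arm_command([
  [0,1,2,0,0,0,2],
  [0,2,4,0,0,0,2],
  [0,3,4,0,0,0,2],
  [0,4,5,0,0,0,2],
  [0,4,5,0,0,0,2],
])

```text
time_s: 18.9
position: [0.4175, -0.3492, 0.1323]
orientation: [-0.009, 0.017, 0.857, -0.515]
wrist_force: [-1.4, -2.2, 6.1]
finger_gap: 0.086
```

Run:
```python
from lean import *
for i in range(3): c=snap('wrist');s=observe();print(here()[0],s['wrist_force'])
```

```text
[ 417.53337692 -349.23781663  132.27954638] [ 0.10266434 -2.79557057  5.65633223]
[ 417.52002767 -349.20783155  132.24364192] [-0.94134539 -3.46985666  5.09971388]
[ 417.51650608 -349.2299419   132.27979896] [-0.50347388 -3.11470136  5.18340009]
```

Contact (about 8 N) with the foot on the bench. Releasing and withdrawing along the plate.

Call:
arm_command([
  [0,0,0,0,0,0,8],
  [0,0,0,0,0,0,10],
  [0,0,0,0,0,0,14],
  [0,0,0,0,0,0,20],
  [0,0,0,0,0,0,20],
])

```text
time_s: 19.55
position: [0.4167, -0.3478, 0.13]
orientation: [-0.01, 0.016, 0.857, -0.514]
wrist_force: [0.8, -0.2, 0.4]
finger_gap: 0.227
```

Call:
arm_command([
  [0,0,0,0,0,0,20],
  [0,-8,0,0,0,0,20],
  [0,-25,0,0,0,0,20],
  [0,-50,0,0,0,0,20],
  [0,-80,0,0,0,0,30],
])

```text
time_s: 20.05
position: [0.4152, -0.3862, 0.2023]
orientation: [-0.01, 0.016, 0.857, -0.514]
wrist_force: [1.4, -0.7, -0.4]
finger_gap: 0.295
```

Run:
```python
from lean import *
D=snap('side','d15.png');save(D,'d15.pkl');S=snap('scene','s15.png');save(S,'s15.pkl')
g=lambda i,x,y,w,h,k:cv2.resize(i['frame'][y:y+h,x:x+w,::-1],None,fx=k,fy=k)
cv2.imwrite('pics/v15.png',np.hstack([g(S,145,210,130,200,3),g(D,290,110,130,200,3)]))
f=here();print(f[0]);f=rows(*pick(1,240),f);f=rows(*pick(1,151),f)
```

```text
[ 417.1556539  -389.90361319  206.23246092]
n=4.6 3.3
   [-10.0, 15.0, -42.0, 0.096, -0.019, -0.006]
   [-20.0, 29.0, -85.0, 0.192, -0.037, -0.011]
   [-31.0, 44.0, -127.0, 0.289, -0.056, -0.017]
   [-41.0, 58.0, -169.0, 0.385, -0.074, -0.023]
   [-51.0, 73.0, -211.0, 0.481, -0.093, -0.028]
n=1.8 0.0
   [0.0, 18.0, 0.0, 0.0, 0.0, 0.0]
   [0.0, 36.0, 0.0, 0.0, 0.0, 0.0]
   [0.0, 53.0, 0.0, 0.0, 0.0, 0.0]
   [0.0, 71.0, 0.0, 0.0, 0.0, 0.0]
   [0.0, 89.0, 0.0, 0.0, 0.0, 0.0]
```

View pics/v15.png

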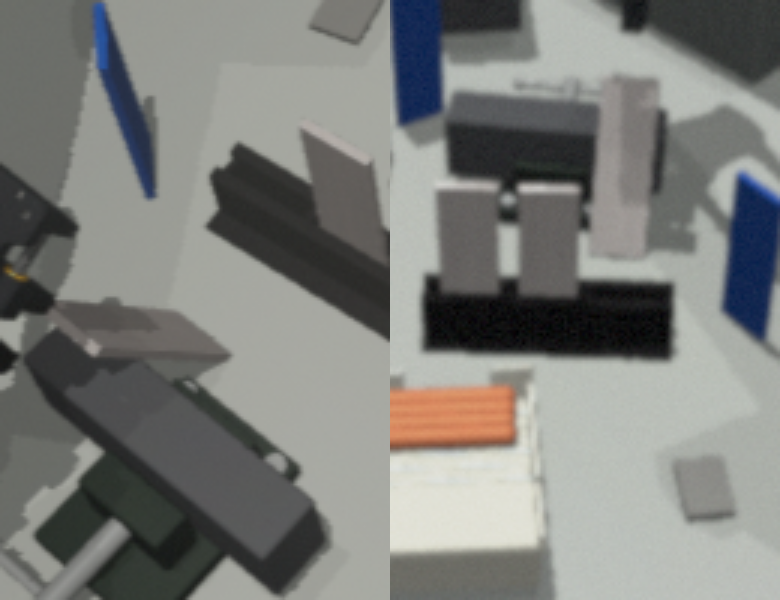

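The first plate leans on the brick, foot clear of the vise, top past the edge. Now plate 1.

Call:
arm_command([
  [-10,5,-42,0.08,-0.019,-0.006,40],
  [-20,19,-85,0.18,-0.037,-0.011,40],
  [-31,36,-127,0.289,-0.056,-0.017,40],
  [-41,55,-169,0.385,-0.074,-0.023,40],
  [-51,73,-211,0.481,-0.093,-0.028,40],
])

```text
time_s: 20.65
position: [0.4752, -0.166, 0.2367]
orientation: [0.019, -0.021, 0.708, -0.705]
wrist_force: [1.2, 0.6, -1.0]
finger_gap: 0.454
```

Run:
```python
from lean import *
go(*pick(1,153)); print(here()[0])
```

```text
shift [-2. 84.  5.] turn [0.004 0.001 0.002] rows 1.7 0.0
[ 475.23640544 -165.99704632  236.74584066]
```

Call:
arm_command([
  [-1,0,2,0,0,0,40],
  [-1,25,3,0,0,0,40],
  [-1,55,3,0,0,0,40],
  [-1,83,3,0,0,0,40],
  [-1,83,3,0,0,0,40],
])

```text
time_s: 21.15
position: [0.4723, -0.1685, 0.1485]
orientation: [0.016, -0.025, 0.711, -0.703]
wrist_force: [-0.2, 0.1, 0.5]
finger_gap: 0.453
```

Call:
arm_command([
  [0,0,0,0,0,0,2],
  [0,0,0,0,0,0,2],
  [0,0,0,0,0,0,2],
  [0,0,0,0,0,0,2],
  [0,0,0,0,0,0,2],
])

```text
time_s: 21.65
position: [0.4766, -0.17, 0.154]
orientation: [0.019, -0.021, 0.709, -0.704]
wrist_force: [0.1, 0.0, 3.5]
finger_gap: 0.083
```

Call:
arm_command([
  [0,-12,0,0,0,0,2],
  [0,-30,0,0,0,0,2],
  [0,-52,0,0,0,0,2],
  [0,-74,0,0,0,0,2],
  [0,-90,0,0,0,0,2],
])

```text
time_s: 22.15
position: [0.4764, -0.1705, 0.2446]
orientation: [0.019, -0.022, 0.709, -0.704]
wrist_force: [1.3, -0.3, -3.1]
finger_gap: 0.087
```

Run:
```python
from lean import *
c=snap('wrist','w16.png');s=observe();f=here();print(f[0],s['finger_gap']*88,s['wrist_force'])
f=rows(*tgt(1,45,60),f);f=rows(*tgt(1,4,10),f)
```

```text
[ 477.84281549 -171.00522146  247.40587296] 7.502536552879485 [ 1.22905177 -1.06185311 -0.05846185]
n=3.0 3.3
   [-1.0, 11.0, 28.0, -0.097, 0.019, 0.005]
   [-2.0, 23.0, 55.0, -0.193, 0.038, 0.009]
   [-3.0, 34.0, 83.0, -0.29, 0.056, 0.014]
   [-4.0, 45.0, 111.0, -0.386, 0.075, 0.019]
   [-5.0, 57.0, 139.0, -0.483, 0.094, 0.023]
n=1.3 0.0
   [0.0, 5.0, 12.0, 0.0, 0.0, 0.0]
   [0.0, 10.0, 24.0, 0.0, 0.0, 0.0]
   [0.0, 15.0, 36.0, 0.0, 0.0, 0.0]
   [0.0, 20.0, 48.0, 0.0, 0.0, 0.0]
   [0.0, 25.0, 60.0, 0.0, 0.0, 0.0]
```

Call:
arm_command([
  [-1,6,28,-0.08,0.019,0.004,2],
  [-2,14,55,-0.17,0.038,0.009,2],
  [-3,26,83,-0.27,0.056,0.013,2],
  [-4,40,111,-0.38,0.075,0.019,2],
  [-5,57,139,-0.483,0.094,0.023,2],
])

```text
time_s: 22.7
position: [0.4893, -0.3102, 0.1849]
orientation: [-0.012, 0.016, 0.858, -0.513]
wrist_force: [-0.6, 0.4, -2.1]
finger_gap: 0.082
```

Call:
arm_command([
  [0,5,12,0,0,0,2],
  [0,10,24,0,0,0,2],
  [0,15,36,0,0,0,2],
  [0,20,48,0,0,0,2],
  [0,25,60,0,0,0,2],
])

```text
time_s: 23.2
position: [0.4876, -0.3492, 0.1348]
orientation: [-0.011, 0.015, 0.857, -0.515]
wrist_force: [0.1, 0.4, -2.7]
finger_gap: 0.082
```

Run:
```python
from lean import *
D=snap('side','d17.png');save(D,'d17.pkl');S=snap('scene','s17.png');save(S,'s17.pkl')
s=observe();f=here();print(f[0],s['finger_gap']*88,s['wrist_force'])
go(*tgt(1,3,3));go(*tgt(1,3,0))
```

```text
[ 486.68686275 -349.2214601   133.25937667] 7.683610795466439 [ 0.73660961 -0.2534342  -2.22792306]
shift [-2. -0.  1.] turn [ 0.002 -0.003  0.006] rows 0.1 0.0
shift [-2.  2.  3.] turn [ 0.002 -0.003  0.006] rows 0.1 0.0
```

Call:
arm_command([
  [-1,1,1,0,0,0,2],
  [-1,2,1,0,0,0,2],
  [-1,3,2,0,0,0,2],
  [-1,3,2,0,0,0,2],
  [-1,3,2,0,0,0,2],
])

```text
time_s: 23.8
position: [0.4884, -0.3502, 0.1318]
orientation: [-0.012, 0.015, 0.857, -0.514]
wrist_force: [0.5, -1.5, 3.9]
finger_gap: 0.085
```

Run:
```python
from lean import *
for i in range(3): c=snap('side');s=observe();print(here()[0],s['wrist_force'])
```

```text
[ 488.41653185 -350.23550978  131.68559616] [-0.72219118 -1.82275005  5.25942665]
[ 488.42059237 -350.28915506  131.65858785] [-1.06695366 -2.18903774  5.52459291]
[ 488.39159515 -350.32193962  131.63008567] [-1.32773977 -1.03215016  5.83237174]
```

Contact. Release and withdraw, then go to plate 2.

Call:
arm_command([
  [0,0,0,0,0,0,8],
  [0,0,0,0,0,0,10],
  [0,0,0,0,0,0,14],
  [0,0,0,0,0,0,20],
  [0,0,0,0,0,0,20],
])

```text
time_s: 24.45
position: [0.4877, -0.3494, 0.13]
orientation: [-0.013, 0.015, 0.858, -0.513]
wrist_force: [0.3, -0.3, -0.8]
finger_gap: 0.227
```

Call:
arm_command([
  [0,0,0,0,0,0,20],
  [0,-8,0,0,0,0,20],
  [0,-25,0,0,0,0,20],
  [0,-50,0,0,0,0,20],
  [0,-80,0,0,0,0,30],
])

```text
time_s: 24.95
position: [0.4867, -0.3881, 0.2024]
orientation: [-0.013, 0.015, 0.858, -0.514]
wrist_force: [-0.2, 0.1, -0.3]
finger_gap: 0.294
```

Run:
```python
from lean import *
D=snap('side','d18.png');save(D,'d18.pkl');S=snap('scene','s18.png');save(S,'s18.pkl')
f=here();print(f[0]);f=rows(*pick(2,237),f)
```

```text
[ 488.74938671 -391.60322108  206.74221029]
n=4.7 3.3
   [-11.0, 16.0, -43.0, 0.097, -0.019, -0.005]
   [-21.0, 32.0, -86.0, 0.193, -0.038, -0.01]
   [-32.0, 47.0, -129.0, 0.29, -0.056, -0.015]
   [-43.0, 63.0, -172.0, 0.387, -0.075, -0.019]
   [-53.0, 79.0, -215.0, 0.483, -0.094, -0.024]
```

Call:
arm_command([
  [-10,5,-43,0.08,-0.019,-0.005,40],
  [-21,20,-86,0.18,-0.038,-0.01,40],
  [-32,38,-129,0.29,-0.056,-0.015,40],
  [-43,60,-172,0.387,-0.075,-0.019,40],
  [-53,79,-215,0.483,-0.094,-0.024,40],
])

```text
time_s: 25.55
position: [0.5489, -0.1613, 0.2333]
orientation: [0.019, -0.022, 0.708, -0.705]
wrist_force: [0.2, 0.9, 0.6]
finger_gap: 0.455
```

Run:
```python
from lean import *
c=snap('side');go(*pick(2,153)); print(here()[0])
```

```text
shift [ 2. 81. 19.] turn [0.008 0.014 0.001] rows 1.7 0.1
[ 551.62387926 -148.65381483  234.25982949]
```

Call:
arm_command([
  [0,0,0,0,0,0,40],
  [0,0,0,0,0,0,40],
  [0,0,0,0,0,0,40],
  [0,0,0,0,0,0,40],
  [0,0,0,0,0,0,40],
])

```text
time_s: 26.1
position: [0.5482, -0.1652, 0.232]
orientation: [0.016, -0.021, 0.71, -0.704]
wrist_force: [0.2, -0.3, -0.4]
finger_gap: 0.452
```

Run:
```python
from lean import *
go(*pick(2,153)); print(here()[0]); c=snap('wrist','w19.png');save(c,'w19.pkl');go(*pick(2,153))
print(proj(c,(.551,-.167,.186)),proj(c,(.551+.028,-.165,.186)),proj(c,(.551-.028,-.169,.186)))
g=cv2.cvtColor(c['frame'],cv2.COLOR_RGB2GRAY)
for v in(120,140,160,180): print(v,g[v,200:440:4].tolist())
```

```text
shift [-3. 79.  3.] turn [ 0.009 -0.002  0.007] rows 1.6 0.1
[ 548.21068127 -165.19542134  231.99566453]
shift [-3. 79.  3.] turn [ 0.009 -0.002  0.007] rows 1.6 0.1
[326.12461217 255.1427697 ] [325.29906526 205.02772342] [326.83998231 300.66086012]
120 [231, 233, 232, 239, 115, 153, 191, 188, 188, 188, 188, 188, 188, 188, 187, 188, 188, 188, 188, 188, 188, 188, 187, 187, 188, 187, 187, 188, 188, 188, 188, 188, 188, 187, 188, 188, 188, 188, 188, 188, 190, 202, 202, 202, 202, 202, 201, 202, 202, 202, 202, 202, 202, 202, 202, 202, 201, 202, 202, 202]
140 [179, 161, 126, 228, 229, 121, 186, 188, 188, 188, 187, 187, 187, 187, 188, 187, 188, 188, 187, 187, 188, 187, 187, 188, 188, 188, 187, 188, 188, 188, 188, 188, 188, 188, 188, 187, 188, 188, 188, 188, 187, 188, 188, 188, 188, 188, 188, 187, 187, 192, 201, 201, 202, 202, 202, 202, 202, 202, 202, 202]
160 [166, 179, 148, 106, 230, 230, 187, 187, 188, 188, 188, 197, 202, 203, 198, 187, 188, 188, 187, 188, 188, 188, 174, 50, 47, 26, 44, 51, 55, 44, 53, 54, 54, 37, 52, 55, 39, 58, 56, 56, 201, 202, 188, 188, 187, 188, 188, 188, 187, 195, 202, 202, 202, 201, 202, 202, 201, 202, 202, 202]
180 [151, 167, 166, 136, 94, 237, 200, 188, 187, 187, 187, 187, 188, 188, 188, 188, 187, 187, 188, 188, 188, 188, 175, 48, 44, 25, 40, 48, 50, 17, 92, 96, 65, 37, 51, 54, 41, 55, 55, 53, 185, 187, 188, 188, 188, 188, 188, 188, 188, 193, 202, 201, 202, 202, 202, 202, 201, 202, 202, 202]
```

Aligned within a few mm; the fingers straddle the plate. Descend, grip, lift.

Call:
arm_command([
  [-2,5,2,0.005,0,0.003,40],
  [-2,25,2,0.005,0,0.003,40],
  [-2,50,2,0.005,0,0.003,40],
  [-2,80,2,0.005,0,0.003,40],
  [-2,80,2,0.005,0,0.003,40],
])

```text
time_s: 26.65
position: [0.5467, -0.1635, 0.1474]
orientation: [0.016, -0.024, 0.709, -0.705]
wrist_force: [-1.1, 0.7, -0.8]
finger_gap: 0.455
```

Call:
arm_command([
  [0,0,0,0,0,0,2],
  [0,0,0,0,0,0,2],
  [0,0,0,0,0,0,2],
  [0,0,0,0,0,0,2],
  [0,0,0,0,0,0,2],
])

```text
time_s: 27.15
position: [0.5513, -0.1645, 0.1539]
orientation: [0.02, -0.021, 0.708, -0.706]
wrist_force: [0.4, 0.1, 2.5]
finger_gap: 0.087
```

Call:
arm_command([
  [0,-12,0,0,0,0,2],
  [0,-30,0,0,0,0,2],
  [0,-52,0,0,0,0,2],
  [0,-74,0,0,0,0,2],
  [0,-90,0,0,0,0,2],
])

```text
time_s: 27.65
position: [0.5509, -0.1645, 0.2443]
orientation: [0.02, -0.021, 0.708, -0.706]
wrist_force: [0.8, 0.1, -3.6]
finger_gap: 0.085
```

Run:
```python
from lean import *
c=snap('wrist','w20.png');s=observe();f=here();print(f[0],s['finger_gap']*88,s['wrist_force'])
f=rows(*tgt(2,45,60),f);f=rows(*tgt(2,4,10),f)
```

```text
[ 552.27285451 -164.98191119  247.22687393] 7.307169149656988 [ 1.65017975  0.40215898 -0.14798687]
n=3.2 3.3
   [-0.0, 11.0, 29.0, -0.097, 0.019, 0.004]
   [-1.0, 23.0, 59.0, -0.195, 0.038, 0.009]
   [-1.0, 34.0, 88.0, -0.292, 0.057, 0.013]
   [-1.0, 46.0, 118.0, -0.39, 0.076, 0.017]
   [-2.0, 57.0, 147.0, -0.487, 0.095, 0.021]
n=1.3 0.0
   [0.0, 5.0, 12.0, 0.0, 0.0, 0.0]
   [0.0, 10.0, 24.0, 0.0, 0.0, 0.0]
   [0.0, 15.0, 36.0, 0.0, 0.0, 0.0]
   [0.0, 20.0, 48.0, 0.0, 0.0, 0.0]
   [0.0, 25.0, 60.0, 0.0, 0.0, 0.0]
```

Call:
arm_command([
  [0,6,29,-0.08,0.019,0.004,2],
  [-1,14,59,-0.17,0.038,0.009,2],
  [-1,26,88,-0.27,0.057,0.013,2],
  [-1,40,118,-0.38,0.076,0.017,2],
  [-2,57,147,-0.487,0.095,0.021,2],
])

```text
time_s: 28.2
position: [0.5613, -0.3128, 0.1853]
orientation: [-0.012, 0.016, 0.858, -0.513]
wrist_force: [0.4, 0.6, -1.5]
finger_gap: 0.088
```

Call:
arm_command([
  [0,5,12,0,0,0,2],
  [0,10,24,0,0,0,2],
  [0,15,36,0,0,0,2],
  [0,20,48,0,0,0,2],
  [0,25,60,0,0,0,2],
])

```text
time_s: 28.7
position: [0.5598, -0.3516, 0.1355]
orientation: [-0.011, 0.015, 0.857, -0.515]
wrist_force: [1.2, 0.0, -2.4]
finger_gap: 0.086
```

Call:
arm_command([
  [0,0,0,0,0,0,2],
  [0,0,0,0,0,0,2],
  [0,0,0,0,0,0,2],
  [0,0,0,0,0,0,2],
  [0,0,0,0,0,0,2],
])

```text
time_s: 29.2
position: [0.5593, -0.352, 0.1353]
orientation: [-0.012, 0.015, 0.857, -0.515]
wrist_force: [0.5, -0.6, -2.2]
finger_gap: 0.089
```

Run:
```python
from lean import *
s=observe();f=here();print(f[0],s['finger_gap']*88,s['wrist_force'])
go(*tgt(2,3,3));go(*tgt(2,3,0))
```

```text
[ 559.3088167  -351.95967922  135.33705665] 7.824438359972994 [ 0.51141734 -0.5578017  -2.2341538 ]
shift [-1.  1.  2.] turn [ 0.001 -0.002  0.004] rows 0.1 0.0
shift [-2.  4.  4.] turn [ 0.001 -0.002  0.004] rows 0.1 0.0
```

Call:
arm_command([
  [-1,1,1,0,0,0,2],
  [-1,2,2,0,0,0,2],
  [-1,3,3,0,0,0,2],
  [-1,4,3,0,0,0,2],
  [-1,4,3,0,0,0,2],
])

```text
time_s: 29.7
position: [0.5606, -0.3538, 0.1318]
orientation: [-0.012, 0.016, 0.857, -0.515]
wrist_force: [-1.0, -3.4, 5.5]
finger_gap: 0.081
```

Run:
```python
from lean import *
for i in range(2): c=snap('side');s=observe();print(here()[0],s['wrist_force'])
```

```text
[ 560.56624056 -353.83854623  131.80360409] [-1.61802063 -3.8071598   5.95241279]
[ 560.55355938 -353.8557719   131.79707135] [-0.58941283 -2.08421148  5.12213255]
```

Call:
arm_command([
  [0,0,0,0,0,0,8],
  [0,0,0,0,0,0,10],
  [0,0,0,0,0,0,14],
  [0,0,0,0,0,0,20],
  [0,0,0,0,0,0,20],
])

```text
time_s: 30.3
position: [0.5598, -0.3524, 0.1292]
orientation: [-0.013, 0.015, 0.858, -0.514]
wrist_force: [-0.3, 0.1, 0.3]
finger_gap: 0.224
```

Call:
arm_command([
  [0,0,0,0,0,0,20],
  [0,-8,0,0,0,0,20],
  [0,-25,0,0,0,0,20],
  [0,-50,0,0,0,0,20],
  [0,-80,0,0,0,0,30],
])

```text
time_s: 30.8
position: [0.5587, -0.3909, 0.2016]
orientation: [-0.013, 0.015, 0.858, -0.514]
wrist_force: [-0.4, 0.1, 0.2]
finger_gap: 0.294
```

Call:
arm_command([
  [0,-40,0,0,0,0,30],
  [0,-80,0,0.1,0,0,30],
  [0,-120,0,0.2,0,0,30],
  [0,-150,0,0.3,0,0,30],
  [0,-160,0,0.4,0,0,30],
])

```text
time_s: 31.3
position: [0.5575, -0.4693, 0.349]
orientation: [-0.013, 0.016, 0.734, -0.678]
wrist_force: [0.0, -0.6, 0.4]
finger_gap: 0.341
```

Call:
arm_command([
  [0,0,0,0,0,0,30],
  [0,0,0,0,0,0,30],
  [0,0,0,0,0,0,30],
  [0,0,0,0,0,0,30],
  [0,0,0,0,0,0,30],
])

```text
time_s: 31.8
position: [0.5562, -0.466, 0.3393]
orientation: [-0.016, 0.012, 0.739, -0.673]
wrist_force: [0.1, -0.0, -1.8]
finger_gap: 0.34
```

Run:
```python
from lean import *
D=snap('side','d21.png');save(D,'d21.pkl');S=snap('scene','s21.png');save(S,'s21.pkl');print(here()[0],observe()['wrist_force'])
g=lambda i,x,y,w,h,k:cv2.resize(i['frame'][y:y+h,x:x+w,::-1],None,fx=k,fy=k)
cv2.imwrite('pics/v21.png',np.hstack([g(S,145,100,310,310,1.5)[:465],g(D,255,120,170,310,1.5)]))
print(np.abs(S['frame'][110:200,350:450].astype(int)-load('s10.pkl')['frame'][110:200,350:450]).mean())
```

```text
[ 556.48159607 -466.01482916  340.05510395] [ 0.99624549  0.05916375 -1.06328634]
18.974740740740742
```

View pics/v21.png

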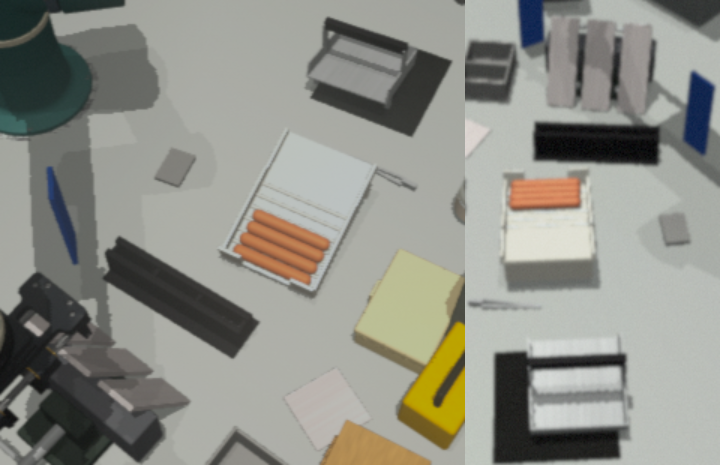

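All three plates lean on the brick, and the four rods lie in the tray. The caddy has been knocked off the middle: it now sits left of the mat's centre in the scene view, bar about (328,22)–(408,48) in the crop. I'll measure it and put it back.

Run:
```python
from lean import *
S=load('s21.pkl');D=load('d21.pkl');p=lambda n,v:print(n,np.round(np.array(v)*1000,0).tolist())
def bar(c,pp,z,n):
    a=[onz(c,*q,z) for q in pp]; d=a[0]-a[1]; d=d if d[0]>0 else -d
    p(n,[*a,(a[0]+a[1])/2]); print(np.degrees(np.arctan2(d[1],d[0])),np.linalg.norm(d))
bar(S,[(145+328/1.5,100+20/1.5),(145+408/1.5,100+46/1.5)],.113,'scene now')
bar(D,[(295.7,360.7),(361,358.5)],.104,'side now')
print('foot/mat check')
p('lip',[onz(S,145+x/1.5,100+y/1.5,.047) for x,y in((308,74),(388,103))])
f=here();f=rows((500,-100,330),down(5,-1),f);f=rows((530,130,330),down(8,-1),f);f=rows((460,330,300),down(9,-1),f);print(observe()['q'])
```

```text
scene now [[389.0, 339.0, 113.0], [527.0, 367.0, 113.0], [458.0, 353.0, 113.0]]
11.499287682611035 0.14069970467698706
side now [[525.0, 367.0, 104.0], [382.0, 345.0, 104.0], [453.0, 356.0, 104.0]]
8.462865837493096 0.14497796541602276
foot/mat check
lip [[398.0, 272.0, 47.0], [541.0, 298.0, 47.0]]
n=7.4 1.0
   [14.0, 9.0, -72.0, 0.018, -0.025, 0.0]
   [28.0, 18.0, -144.0, 0.037, -0.051, 0.001]
   [42.0, 26.0, -217.0, 0.055, -0.076, 0.001]
   [57.0, 35.0, -289.0, 0.074, -0.102, 0.001]
   [71.0, 44.0, -361.0, 0.092, -0.127, 0.001]
n=4.6 0.3
   [-10.0, 0.0, -45.0, 0.0, -0.01, 0.0]
   [-20.0, 0.0, -91.0, 0.0, -0.021, 0.0]
   [-30.0, 0.0, -136.0, 0.0, -0.031, 0.0]
   [-40.0, 0.0, -181.0, 0.0, -0.042, 0.0]
   [-50.0, 0.0, -227.0, 0.0, -0.052, 0.0]
n=4.3 0.1
   [8.0, 6.0, -42.0, 0.0, -0.003, 0.0]
   [17.0, 12.0, -83.0, 0.0, -0.007, 0.0]
   [25.0, 18.0, -125.0, 0.0, -0.01, 0.0]
   [33.0, 24.0, -166.0, 0.0, -0.014, 0.0]
   [41.0, 30.0, -208.0, 0.0, -0.017, 0.0]
[-0.76157197  0.36536222  1.2933743   0.06420288  1.54917184  0.84545247]
```

Call:
arm_command([
  [9,5,-47,0.018,-0.02,0,40],
  [18,10,-94,0.037,-0.04,0,40],
  [27,15,-141,0.055,-0.06,0,40],
  [36,20,-188,0.074,-0.08,0,40],
  [45,25,-235,0.09,-0.1,0,40],
])

```text
time_s: 32.4
position: [0.5204, -0.2262, 0.3377]
orientation: [0.021, -0.022, 0.707, -0.707]
wrist_force: [-0.2, -0.9, 0.1]
finger_gap: 0.455
```

Run:
```python
from lean import *
f=here();print(f[0]);f=rows((525,50,330),down(8,-1),f);f=rows((480,280,290),down(9.5,-1),f)
```

```text
[ 520.36331411 -226.24347653  337.73859747]
n=5.5 0.5
   [-4.0, 2.0, -55.0, 0.0, -0.016, 0.0]
   [-9.0, 3.0, -110.0, 0.0, -0.031, 0.0]
   [-13.0, 5.0, -165.0, 0.0, -0.047, 0.001]
   [-17.0, 6.0, -220.0, 0.0, -0.063, 0.001]
   [-22.0, 8.0, -275.0, 0.0, -0.078, 0.001]
n=4.8 0.2
   [3.0, 8.0, -47.0, 0.0, -0.005, 0.0]
   [5.0, 16.0, -94.0, 0.0, -0.01, 0.0]
   [8.0, 24.0, -140.0, 0.0, -0.016, 0.0]
   [10.0, 32.0, -187.0, 0.0, -0.021, 0.0]
   [13.0, 40.0, -234.0, 0.0, -0.026, 0.0]
```

Call:
arm_command([
  [-4,2,-48,0,-0.016,0,40],
  [-8,3,-96,0,-0.031,0,40],
  [-12,5,-145,0,-0.047,0,40],
  [-16,6,-194,0,-0.063,0,40],
  [-20,8,-242,0,-0.078,0,40],
])

```text
time_s: 32.9
position: [0.5259, 0.0167, 0.3303]
orientation: [0.049, -0.049, 0.706, -0.705]
wrist_force: [0.3, 0.4, 0.6]
finger_gap: 0.452
```

Call:
arm_command([
  [3,8,-48,0,-0.005,0,40],
  [5,16,-96,0,-0.01,0,40],
  [8,24,-144,0,-0.016,0,40],
  [10,32,-192,0,-0.021,0,40],
  [13,40,-240,0,-0.026,0,40],
])

```text
time_s: 33.4
position: [0.4794, 0.2526, 0.2901]
orientation: [0.058, -0.059, 0.705, -0.704]
wrist_force: [0.9, -0.9, 0.1]
finger_gap: 0.455
```

Call:
arm_command([
  [0,0,0,0,0,0,40],
  [0,0,0,0,0,0,40],
  [0,0,0,0,0,0,40],
  [0,0,0,0,0,0,40],
  [0,0,0,0,0,0,40],
])

```text
time_s: 33.9
position: [0.4806, 0.2495, 0.2906]
orientation: [0.057, -0.058, 0.705, -0.705]
wrist_force: [-0.6, 0.3, 0.5]
finger_gap: 0.455
```

Run:
```python
from lean import *
f=here();print(f[0]);f=rows((456,354,160),down(10,-1),f)
```

```text
[480.64235784 249.51029441 290.62968729]
n=3.4 0.1
   [1.0, 26.0, -21.0, 0.0, -0.002, 0.0]
   [3.0, 52.0, -43.0, 0.0, -0.005, 0.0]
   [4.0, 78.0, -64.0, 0.0, -0.007, 0.0]
   [6.0, 105.0, -86.0, 0.001, -0.009, 0.0]
   [7.0, 131.0, -107.0, 0.001, -0.012, 0.0]
```

Call:
arm_command([
  [1,20,-21,0,-0.002,0,40],
  [3,45,-43,0,-0.005,0,40],
  [4,75,-64,0,-0.007,0,40],
  [6,105,-86,0,-0.009,0,40],
  [7,131,-107,0,-0.012,0,40],
])

```text
time_s: 34.4
position: [0.4555, 0.3549, 0.1581]
orientation: [0.061, -0.062, 0.705, -0.704]
wrist_force: [-0.3, -1.0, 0.2]
finger_gap: 0.452
```

Call:
arm_command([
  [0,0,0,0,0,0,40],
  [0,0,0,0,0,0,40],
  [0,0,0,0,0,0,40],
  [0,0,0,0,0,0,40],
  [0,0,0,0,0,0,40],
])

```text
time_s: 34.9
position: [0.4565, 0.355, 0.161]
orientation: [0.063, -0.062, 0.705, -0.704]
wrist_force: [0.8, 0.0, -0.4]
finger_gap: 0.456
```

Run:
```python
from lean import *
c=snap('wrist','w22.png');save(c,'w22.pkl');f=here();print(f[0])
g=cv2.cvtColor(c['frame'],cv2.COLOR_RGB2GRAY)
print('expect',proj(c,(.456,.354,.113)),'axis',proj(c,(f[0][0]/1e3,f[0][1]/1e3,.113)))
for v in range(130,270,20):
    d=g[v]<70; e=np.flatnonzero(np.diff(np.r_[0,d.astype(int),0])); print(v,[(int(a),int(b)) for a,b in e.reshape(-1,2) if b-a>8])
for u in(290,300,310,320,330): 
    d=g[:300,u]<70; e=np.flatnonzero(np.diff(np.r_[0,d.astype(int),0])); print('col',u,[(int(a),int(b)) for a,b in e.reshape(-1,2) if b-a>8])
```

```text
[456.26018404 355.03077623 160.68045763]
expect [323.91156681 260.09864721] axis [322.16673473 259.36516755]
130 [(2, 62), (194, 260), (343, 418)]
150 [(0, 55), (194, 217), (302, 327)]
170 [(0, 49), (195, 218), (302, 327)]
190 [(0, 43), (197, 219), (302, 327)]
210 [(0, 38), (198, 221), (302, 327)]
230 [(0, 33), (199, 223), (303, 327)]
250 [(0, 29), (200, 224), (303, 327)]
col 290 [(63, 130)]
col 300 [(63, 130)]
col 310 [(63, 130), (136, 300)]
col 320 [(63, 130), (136, 300)]
col 330 [(63, 131)]
```

Run:
```python
from lean import *
c=load('w22.pkl'); a=onz(c,314.5,135,.113)*1000; b=onz(c,315,250,.113)*1000; d=a-b; y=np.degrees(np.arctan2(d[1],d[0]));m=a-73*d/np.linalg.norm(d); print(a,y,m); go((m[0],m[1],86),down(y,-1))
```

```text
[522.40825709 370.74872515 113.        ] 10.039363677753322 [450.52601704 358.02302023 113.        ]
shift [ 5. 75. -4.] turn [ 0.002  0.001 -0.001] rows 1.5 0.0
```

Call:
arm_command([
  [4,10,-4,0,0,0,40],
  [4,40,-4,0,0,0,40],
  [4,75,-4,0,0,0,40],
  [4,75,-4,0,0,0,40],
  [4,75,-4,0,0,0,10],
])

```text
time_s: 35.45
position: [0.4497, 0.358, 0.0835]
orientation: [-0.061, 0.064, -0.704, 0.705]
wrist_force: [0.7, 0.7, -0.1]
finger_gap: 0.386
```

Call:
arm_command([
  [0,0,0,0,0,0,5],
  [0,0,0,0,0,0,5],
  [0,0,0,0,0,0,5],
  [0,0,0,0,0,0,5],
  [0,0,0,0,0,0,5],
])

```text
time_s: 35.95
position: [0.452, 0.359, 0.0861]
orientation: [0.063, -0.062, 0.705, -0.704]
wrist_force: [1.0, -1.7, 6.7]
finger_gap: 0.155
```

Call:
arm_command([
  [0,-5,0,0,0,0,5],
  [0,-15,0,0,0,0,5],
  [0,-28,0,0,0,0,5],
  [0,-35,0,0,0,0,5],
  [0,-35,0,0,0,0,5],
])

```text
time_s: 36.45
position: [0.4517, 0.3593, 0.1213]
orientation: [0.063, -0.062, 0.705, -0.704]
wrist_force: [0.2, 0.3, -2.4]
finger_gap: 0.145
```

Run:
```python
from lean import *
s=observe();f=here();print(f[0],s['finger_gap']*88,s['wrist_force']);c=snap('wrist','w23.png');save(c,'w23.pkl')
g=cv2.cvtColor(c['frame'],cv2.COLOR_RGB2GRAY)
d=g[:300,320]<70; e=np.flatnonzero(np.diff(np.r_[0,d.astype(int),0])); print('col',[(int(a),int(b)) for a,b in e.reshape(-1,2) if b-a>8])
for z in(f[0][2]+28,): print([ (onz(c,320,v,z/1e3)*1000).round(0) for v in range(80,150,15)])
# centre of caddy rel TCP known: bar centre = TCP ; target
go((486,379.4,120),down(9,-1))
```

```text
[451.71991818 359.29696774 121.32825438] 12.76381924870756 [ 0.21572387  0.33866551 -2.38175776]
col [(48, 126), (131, 300)]
[array([537., 375., 149.]), array([533., 374., 149.]), array([528., 373., 149.]), array([523., 373., 149.]), array([519., 372., 149.])]
shift [-38.   1. -14.] turn [ 0.002  0.02  -0.001] rows 0.8 0.1
```

Call:
arm_command([
  [-10,0,-4,0,0.005,0,5],
  [-24,0,-9,0,0.01,0,5],
  [-40,0,-14,0,0.02,0,5],
  [-40,0,-14,0,0.02,0,5],
  [-40,0,-14,0,0.02,0,5],
])

```text
time_s: 37.0
position: [0.4875, 0.3791, 0.1184]
orientation: [-0.054, 0.056, -0.705, 0.705]
wrist_force: [-0.5, -0.7, -2.7]
finger_gap: 0.15
```

Call:
arm_command([
  [0,10,0,0,0,0,5],
  [0,22,0,0,0,0,5],
  [0,29,0,0,0,0,5],
  [0,32,0,0,0,0,5],
  [0,33,0,0,0,0,5],
])

```text
time_s: 37.5
position: [0.4871, 0.3785, 0.0875]
orientation: [-0.055, 0.056, -0.705, 0.705]
wrist_force: [-5.1, -6.3, 14.2]
finger_gap: 0.149
```

Run:
```python
from lean import *
for i in range(2): c=snap('side');s=observe();print(here()[0],s['wrist_force'],s['finger_gap'])
```

```text
[487.13686969 378.54269657  87.57807175] [-2.4554572  -4.84818152  8.91639782] 0.14973571944542538
[487.12179732 378.5107993   87.55043671] [-2.93315589 -3.95752949  8.77143868] 0.1480654501602693
```

Seated on the mat with light contact. Release, retreat to a place clear of everything, and look.

Call:
arm_command([
  [0,-1,0,0,0,0,5],
  [0,-1,0,0,0,0,20],
  [0,-1,0,0,0,0,40],
  [0,-1,0,0,0,0,40],
  [0,-1,0,0,0,0,40],
])

```text
time_s: 38.1
position: [0.4876, 0.3793, 0.0871]
orientation: [0.055, -0.056, 0.705, -0.705]
wrist_force: [-0.2, 0.3, 0.5]
finger_gap: 0.448
```

Call:
arm_command([
  [0,-30,0,0,0,0,40],
  [0,-80,0,0,0,0,40],
  [0,-130,0,0,0,0,40],
  [0,-180,0,0,0,0,40],
  [0,-220,0,0,0,0,40],
])

```text
time_s: 38.6
position: [0.4883, 0.3796, 0.3109]
orientation: [0.056, -0.055, 0.706, -0.704]
wrist_force: [1.0, 1.4, 1.1]
finger_gap: 0.457
```

Call:
arm_command([
  [0,0,-30,0,0,0,40],
  [0,0,-70,0,0,0,40],
  [0,0,-110,0,0,0,40],
  [0,0,-150,0,0,0,40],
  [0,0,-150,0,0,0,40],
])

```text
time_s: 39.1
position: [0.4627, 0.5316, 0.3062]
orientation: [0.056, -0.058, 0.705, -0.704]
wrist_force: [0.9, -0.1, -0.5]
finger_gap: 0.453
```

Run:
```python
from lean import *
S=snap('scene','s24.png');save(S,'s24.pkl');D=snap('side','d24.png');save(D,'d24.pkl');s=observe();print(s['time_s'],here()[0])
g=lambda i,x,y,w,h,k:cv2.resize(i['frame'][y:y+h,x:x+w,::-1],None,fx=k,fy=k)
cv2.imwrite('pics/v24.png',np.hstack([g(S,150,105,300,300,2)[:600,:560],np.vstack([g(D,308,110,80,80,3),g(D,265,335,80+40,90,2)[:, :240],g(D,265,220,120,90,2)])[:600]]))
```

```text
39.2 [463.84667505 527.87060273 306.4686352 ]
```

View pics/v24.png

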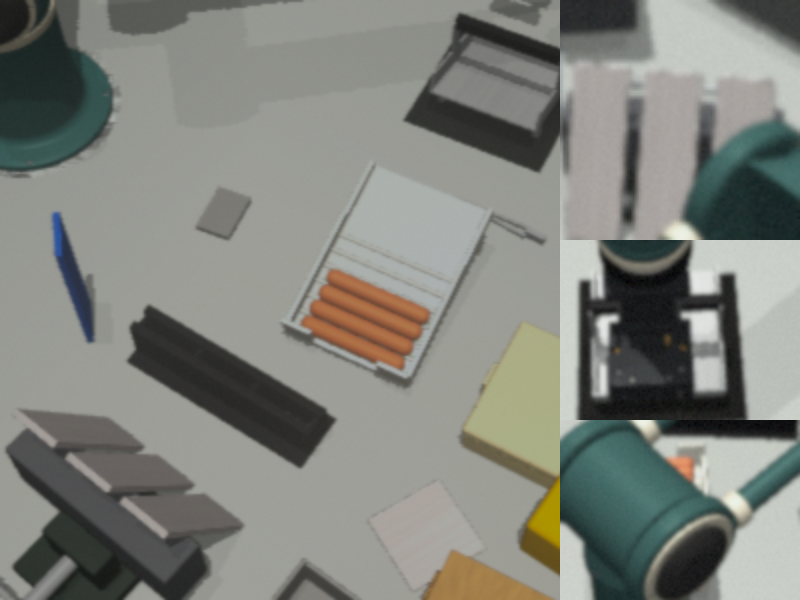

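Run:
```python
from lean import *
S=load('s24.pkl')
a,b=[onz(S,*q,.047)*1000 for q in((364,151),(418.5,174))]; d=b-a; m=(a+b)/2; y=np.arctan2(d[1],d[0]); print(a,b,np.degrees(y),'origin',m[:2]+68*np.array([-np.sin(y),np.cos(y)]),'mat 487,373.5')
f=S['frame'].astype(int); g=(f[...,0]>f[...,2]+60)[200:310,280:400]; print('copper px',g.sum())
```

```text
[429.49655433 287.81941454  47.        ] [579.50768291 304.86949441  47.        ] 6.484340928042871 origin [496.82276547 363.90944197] mat 487,373.5
copper px 1689
```

```bash
python3 -c "
from station import job_done,observe; print(job_done(), observe()['time_s'])"
```

```text
the job is handed in; nothing more can be done
the job is handed in; nothing more can be done
```

I finished the job and handed it in at about 39 s of the 192 s allowed; the simulator gave no verdict.

- **Rods:** I carried the caddy by its bar to the tray and tipped it to about 38° over the apron. Four rods were there, and all four lie one per groove in the four lowest grooves. The caddy is empty.
- **Caddy:** After I first set it back, it was knocked about 4 cm aside while I was working on the plates. I picked it up again and set it upright at the mat's middle.
- **Plates:** All three grey aluminium plates lean side by side on the front of the brick. I set them at about 28°, feet on the bench and clear of the vise, and expect them to have settled slightly further back. The blue look-alikes were not touched.
- **Left alone:** I did not touch the case, jar, tweezers or filter square.

**Last checks:** The final pictures show the plates leaning, the rods in their grooves, the caddy on its mat and the arm clear of everything. Two readings of the caddy's position disagree:

| Reading | Caddy centre |
|---|---|
| From the gripper at release | within about 2 mm of the mat's centre |
| From a coarse lip measurement in the final picture | about 10 mm off in x and in y, about 5 mm after correcting for the bias the same pick showed earlier |

I trusted the gripper reading. I did not measure the final lean angle of the plates.

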